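# Put the flat battery packs on charge

### The job

Put every flat battery pack (red label) on charge: switch the charger off first, slide each flat pack contacts-first into a free bay until it is fully home, and once all are in switch it back on. The packs in the row lie too tight together to grip, so each flat one has to be pushed clear of its neighbours first; leave the charged ones (green label) lying as they are. Another flat pack may lie on its own elsewhere on the bench; leave the tools and other things alone.

Things in the scene. Friction and masses are not known exactly. Their poses are not given: they have to be found in the camera images.
- flat1_center (a point): discharged flat-shaped battery pack 100 x 44 x 18 mm, 120 to 190 g, black, RED label on top, brass contacts at its nose end. Point: its centre, half-way up; x axis lengthwise to the nose, z up. It lies in the row on the mat.
- flat1_nose (a point): centre of the nose (contact) end face of that pack, 50 mm along its x axis from its centre
- flat2_center (a point): discharged flat-shaped battery pack 100 x 44 x 18 mm, 120 to 190 g, black, RED label on top, brass contacts at its nose end. Point: its centre, half-way up; x axis lengthwise to the nose, z up. It lies in the row on the mat.
- flat2_nose (a point): centre of the nose (contact) end face of that pack, 50 mm along its x axis from its centre
- flat3_center (a point): discharged flat-shaped battery pack 100 x 44 x 18 mm, 120 to 190 g, black, RED label on top, brass contacts at its nose end. Point: its centre, half-way up; x axis lengthwise to the nose, z up. It lies in the row on the mat.
- flat3_nose (a point): centre of the nose (contact) end face of that pack, 50 mm along its x axis from its centre
- flat4_center (a point): discharged flat-shaped battery pack 100 x 44 x 18 mm, 120 to 190 g, black, RED label on top, brass contacts at its nose end. Point: its centre, half-way up; x axis lengthwise to the nose, z up. It lies alone on the bare bench, far out to one side; it may be absent.
- flat4_nose (a point): centre of the nose (contact) end face of that pack, 50 mm along its x axis from its centre
- full1_center (a point): charged pack, GREEN label, same size and axes as the flat ones. The row: flat1 to flat3 and full1 to full3 in any order, side by side, long sides touching, all noses pointing one way, away from the robot, ends staggered by up to 4 mm. They lie on a fixed grey mat 2 mm thick that reaches at least 80 mm past the row's ends.
- full2_center (a point): charged flat-shaped battery pack 100 x 44 x 18 mm, 120 to 190 g, black, GREEN label on top, brass contacts at its nose end. Point: its centre, half-way up; x axis lengthwise to the nose, z up. It lies in the row on the mat and stays there.
- full3_center (a point): charged flat-shaped battery pack 100 x 44 x 18 mm, 120 to 190 g, black, GREEN label on top, brass contacts at its nose end. Point: its centre, half-way up; x axis lengthwise to the nose, z up. It lies in the row on the mat and stays there.
- full4_center (a point): charged flat-shaped battery pack 100 x 44 x 18 mm, 120 to 190 g, black, GREEN label on top, brass contacts at its nose end. Point: its centre, half-way up; x axis lengthwise to the nose, z up. It lies alone on the bare bench, far out to one side, and stays there; it may be absent.
- charger: light grey battery charger fixed to the bench, 125 deep x 356 wide mm. Origin: at bench level in the plane of the four bay mouths, mid-width; x runs from the mouths into the bays, away from the robot, y left, z up. Behind the bays is a housing 45 mm high (x 68 to 125); at the left end a console 35 mm high (x 12 to 125, y 124 to 178) carries the switch.
- bay1_home (a point): bay 1, at y = -132 mm in the charger: where the centre of a pack's nose face is when the pack is home against the end stop; charger x 68, 14 mm above the bench. Bays are open at the mouth and along the top, but 5 mm lips over both long edges hold the pack down: it goes in only by sliding level along charger +x, nose first. Home, it sticks out 32 mm in front of the mouth.
- bay2_home (a point): bay 2, at y = -62 mm: same point. Every bay: floor 5 mm above the bench, 48 mm clear between rails, 23 mm clear under the lips, 68 mm from mouth to end stop; rails 22 mm wide and, with lips, 33 mm high, flared front edge of the lips up to 39 mm.
- bay3_home (a point): bay 3, at y = +8 mm: same point. Lead-in at each mouth: over the first 11 to 18 mm the rails taper to a point, the lips flare up and the floor ramps down, which catches a pack up to about 8 mm off sideways and 4 mm off in height.
- bay4_home (a point): bay 4, the one next to the console, at y = +78 mm: same point
- switch (a joint): red paddle switch of the charger, 22 wide, 8 thick, 46 mm long, hinged at charger x 45, y 151, z 37 mm. 0 = off, leaning 0.45 rad towards the robot; 0.9 = on, leaning 0.45 rad away from it. It stays where it is left and takes about 2 N at the tip. Starts on (0.75 to 0.9).
- screwdriver: red-handled screwdriver, 170 mm, lying behind the mat and charger; not needed
- multimeter: yellow multimeter lying flat, 180 x 86 x 40 mm, near the robot; not needed
- handset: white remote handset, 150 x 46 x 20 mm, near the robot; not needed
- tape: roll of black tape, 72 mm across, 19 mm high, far out on the left; not needed
- screwjar: amber jar, 56 mm across, 65 mm high, far out on the right; not needed
- wrench: small spanner, 150 mm, near the robot on the right; not needed

How it is judged:
On the way, in this order (a step that is already met when the one before it is completed fails the run):
1. the charger is switched off (value of joint switch below 0.12 rad), for 0.2 s.
2. every flat pack is fully home in a bay while the charger is off ((distance between flat1_nose and bay1_home below 0.008 m or distance between flat1_nose and bay2_home below 0.008 m or distance between flat1_nose and bay3_home below 0.008 m or distance between flat1_nose and bay4_home below 0.008 m) and (distance between flat2_nose and bay1_home below 0.008 m or distance between flat2_nose and bay2_home below 0.008 m or distance between flat2_nose and bay3_home below 0.008 m or distance between flat2_nose and bay4_home below 0.008 m) and (distance between flat3_nose and bay1_home below 0.008 m or distance between flat3_nose and bay2_home below 0.008 m or distance between flat3_nose and bay3_home below 0.008 m or distance between flat3_nose and bay4_home below 0.008 m) and (distance between flat4_nose and bay1_home below 0.008 m or distance between flat4_nose and bay2_home below 0.008 m or distance between flat4_nose and bay3_home below 0.008 m or distance between flat4_nose and bay4_home below 0.008 m) and value of joint switch below 0.2 rad), for 0.2 s.
At the end, for the whole second after the job is handed in: every flat (red) pack that is present rests in a bay, the centre of its nose within 8 mm of that bay's home point; the switch is on (above 0.78 rad); the charged (green) packs lie within 15 mm of where they were ((distance between flat1_nose and bay1_home below 0.008 m or distance between flat1_nose and bay2_home below 0.008 m or distance between flat1_nose and bay3_home below 0.008 m or distance between flat1_nose and bay4_home below 0.008 m) and (distance between flat2_nose and bay1_home below 0.008 m or distance between flat2_nose and bay2_home below 0.008 m or distance between flat2_nose and bay3_home below 0.008 m or distance between flat2_nose and bay4_home below 0.008 m) and (distance between flat3_nose and bay1_home below 0.008 m or distance between flat3_nose and bay2_home below 0.008 m or distance between flat3_nose and bay3_home below 0.008 m or distance between flat3_nose and bay4_home below 0.008 m) and (distance between flat4_nose and bay1_home below 0.008 m or distance between flat4_nose and bay2_home below 0.008 m or distance between flat4_nose and bay3_home below 0.008 m or distance between flat4_nose and bay4_home below 0.008 m) and linear speed of each of flat1, flat2, flat3, flat4 below 0.02 m/s and value of joint switch above 0.78 rad and distance of each of full1_center, full2_center, full3_center, full4_center from where it was at the start of the episode below 0.015 m); the robot touches nothing.
It fails at once if a charged (green) pack is moved more than 15 mm (distance of any of full1_center, full2_center, full3_center, full4_center from where it was at the start of the episode above 0.015 m).
It fails at once if another thing on the bench is moved more than 40 mm (distance of any of screwdriver, multimeter, handset, tape, screwjar, wrench from where it was at the start of the episode above 0.04 m).
Of flat4, full4 only 1 to 2 are there at a start; the rules pass over those that are not, and their reading is None.
At some moment in a run one of flat4 may be knocked a few centimetres aside while the robot is not near it.
Once in a run the grip may slacken for a moment while it holds something.
It also fails if it takes over 210 s, if anything falls off the work surface, if the arm or the gripper's body presses on something with over 40 N, if the wrist force passes 120 N, or if a joint passes its speed limit or range.

### The arm

A 7-joint arm with a two-finger parallel gripper is mounted at the origin on the work surface. World frame = base frame: x ahead of the robot, y to its left, z up, the work surface at z = 0. Lengths are in m, angles in rad, forces in N, time in s.
With the tool pointing down it reaches from about 0.4 to 0.9 m from the base axis. Payload 5.5 kg.
Tool frame: the origin (TCP) lies at the very end of the fingers, on their centre line; the grasp point (between the pads) lies 19 mm behind it; x points along the fingers, y is the direction in which the jaws open and shut, and the axes are right-handed (so a half turn about x gives the same grasp; the last joint's range is limited). The gripper opens to 85 mm and grips with 20 to 120 N. Pads are 22 mm wide; open, the fingers measure 114 mm over their backs; the gripper's body (76 mm by 85 mm) begins 54 mm behind the grasp point. The pads swing forward as they close: fully open they stand 13 mm farther back than shut.
Start: joints at [-1.062, 0.501, -0.427, 1.55, 0.221, 1.138, -0.21], TCP at [0.158, 0.63, 0.231] pointing down, gripper open.
Joint ranges: [-2.88, 2.88], [-0.31, 2.03], [-1.54, 1.56], [0.2, 2.42], [-1.41, 4.55], [0.19, 2.02], [-2.57, 2.57]. Speed limits (rad/s): [2.57, 2.57, 3.14, 3.14, 3.14, 3.14, 3.14].

### API

Orientations are given as [roll, pitch, yaw] about the fixed x, y, z axes, in that order (R = Rz(yaw) Ry(pitch) Rx(roll)).
In Python, from station import r gives the robot as it stands.
- The arm moves only by the tool jog_arm, never from a script. Its argument "motion" is a list of rows, each an object of numbers: "tx", "ty", "tz": the shift along the tool's x, y, z in mm; "rx", "ry", "rz": the turn, a rotation vector about the tool's x, y, z in rad; "jaw": the finger opening in mm, from 0 to 85.4. In form: [{"tx": .., "ty": .., "tz": .., "rx": .., "ry": .., "rz": .., "jaw": ..}, ...]. A call has 1 to 20 rows; each row shifts and turns the pose as measured when the row begins, along the tool's axes as they then stand; what a row does not reach is not made up. A row lasts 1/12 s, in which the tool goes at most 41.7 mm and 7.16 degrees, less where a joint would pass 70% of its speed; a pose out of reach is approached as far as the arm can. A call with a gripper value outside its range is refused whole. The fingers move at their own pace and stop on an object; "grip_force" is the grip in N (left out, the last holds). Time passes only in rows, so rows that do not move let the fingers close. It gives the time, the measured TCP pose, the force and the opening at its end, in the units of the state.
- r.sense(): the state, without advancing time (a new reading comes with each control period).
- r.capture(name): name is "scene" or "top" or "wrist"; returns the picture (384x512x3 uint8, red, green, blue); there is no depth.
- r.camera_info(name): a dict with "vfov" (degrees; the focal length in pixels is half the picture's height over the tangent of half this angle, whatever the lens; pixels are square), "cx", "cy" (the principal point, pixels), "camera_from_world" (4x4, takes a point from world to camera coordinates). Camera axes: x right, y down, z forward; pixel columns grow to the right and rows downward; lengths in m; the calibration is good to about 2 mm. A picture is of the moment at which its call begins: read the wrist's pose just before it. camera_info takes no time and is no camera call; for the wrist camera it gives the pose at the moment of the call.
- r.close_job(): hands the job in, once; it reports no verdict.
The state is a dict: "time": time; "joint_pos": joint angles; "qd": joint speeds; "joint_efforts": joint torques, N m; "tcp_pos": TCP position; "orientation": TCP orientation; "ft_force": force on the tool from outside, world axes, zero at the start; "wrist_torque": the same for the moment, N m; "grip_width": finger opening in m.
Only numpy, scipy, OpenCV 4.12 (cv2) and the standard library are available. Lean on these libraries where they do the work, as an engineer would, in place of code of your own. Each camera call takes 0.05 s, during which the arm holds its last target.

## Working session

There is one attempt and no reset: what is moved stays moved. The work goes in short steps, Python scripts to look and compute and a tool call to move; the robot and the scene stay as the last step left them, time stands still between calls to the robot, and variables do not carry over. Pictures are saved under pics/ and viewed, and the job is handed in when it is done.

Besides the shell and the picture viewer there is one more tool, called after "Emit:" as name(argument=value, ...) on one line, values as JSON. jog_arm: Moves the arm, as the interface text tells. Its arguments: {"type":"object","properties":{"motion":{"type":"array"},"grip_force":{"type":"number"}},"required":["motion"]}

```bash
ls; mkdir -p pics; python3 - <<'E'
from station import r
import cv2
s=r.sense();print(s)
for n in ["scene","top","wrist"]:
    i=r.camera_info(n);print(n,i)
    im=r.capture(n);cv2.imwrite(f"pics/{n}0.png",im[:,:,::-1])
E
```

```text
pics
{'time': 0.0, 'joint_pos': array([-1.06177626,  0.50187487, -0.4267469 ,  1.55144351,  0.22079434,
        1.13826969, -0.21028964]), 'qd': array([-0.00123392,  0.0011085 ,  0.00086725,  0.00118884,  0.00013715,
        0.00106862,  0.00034223]), 'joint_efforts': array([ 1.04128994e-03, -5.69504249e+01, -5.81630275e+00, -2.80952561e+01,
        1.05568508e-02,  1.19483253e-02, -6.51363337e-06]), 'tcp_pos': array([0.15807769, 0.62978063, 0.23024117]), 'orientation': array([-1.60405482,  1.56885134, -1.8498522 ]), 'ft_force': array([-0.53529433,  0.47381353,  0.84519422]), 'wrist_torque': array([ 0.00939659, -0.07658642,  0.05147355]), 'grip_width': 0.08545686236662252}
scene {'vfov': 53.23242579978732, 'cx': 257.2367297552095, 'cy': 186.18948026024628, 'camera_from_world': array([[-0.67394058,  0.73874319,  0.0079116 ,  0.35929154],
       [ 0.52186726,  0.48361449, -0.70268883, -0.24757775],
       [-0.52293275, -0.46944171, -0.71145331,  1.88438681],
       [ 0.        ,  0.        ,  0.        ,  1.        ]])}
top {'vfov': 49.59961849939132, 'cx': 257.85294734214733, 'cy': 190.57191496457705, 'camera_from_world': array([[-0.01420853, -0.99988711, -0.00488718,  0.01376753],
       [-0.97900755,  0.01490539, -0.20327824,  0.51557745],
       [ 0.20332814,  0.0018963 , -0.97910882,  1.32665743],
       [ 0.        ,  0.        ,  0.        ,  1.        ]])}
wrist {'vfov': 67.65613176734206, 'cx': 258.5465501126993, 'cy': 195.03188568871482, 'camera_from_world': array([[ 0.24354355,  0.96988909, -0.00130168, -0.6472814 ],
       [ 0.92722044, -0.23243514,  0.29365993, -0.03987257],
       [ 0.28451501, -0.07272592, -0.95590907,  0.3800577 ],
       [ 0.        ,  0.        ,  0.        ,  1.        ]])}
```

View pics/scene0.png

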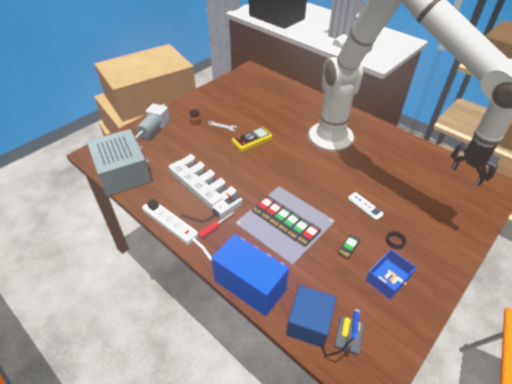

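View pics/top0.png

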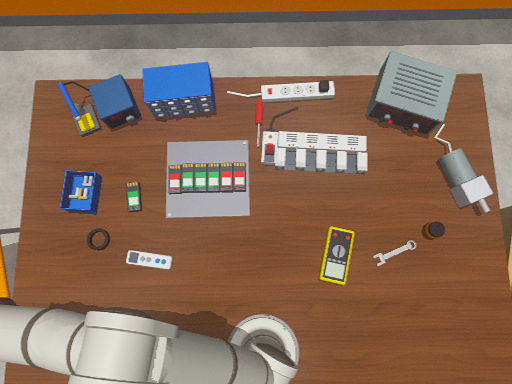

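View pics/wrist0.png

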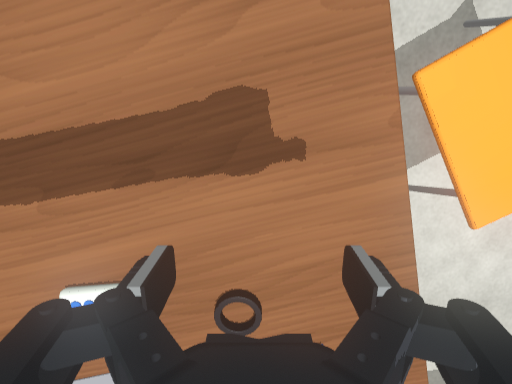

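```bash
cat > h.py <<'E'
import numpy as np, cv2
from station import r
from scipy.spatial.transform import Rotation as Ro
def fc(i): return 192/np.tan(np.radians(i['vfov']/2))
def ray(i,uv,z):
    f=fc(i);M=i['camera_from_world'];R=M[:3,:3];t=M[:3,3]
    uv=np.atleast_2d(uv).astype(float)
    d=np.c_[(uv[:,0]-i['cx'])/f,(uv[:,1]-i['cy'])/f,np.ones(len(uv))]@R
    c=-R.T@t
    return c+d*((z-c[2])/d[:,2])[:,None]
def proj(i,P):
    f=fc(i);M=i['camera_from_world'];P=np.atleast_2d(P)
    q=P@M[:3,:3].T+M[:3,3]
    return np.c_[q[:,0]/q[:,2]*f+i['cx'],q[:,1]/q[:,2]*f+i['cy']]
def toolR(s=None):
    s=s or r.sense(); return Ro.from_euler('xyz',s['orientation']).as_matrix()
def plan(p,yaw=0.,flip=False):
    """deltas in tool axes to reach p with tool down and tool y at world yaw-turned +y; returns mm & rotvec"""
    s=r.sense();R=toolR(s)
    y=np.array([-np.sin(yaw),np.cos(yaw),0])*(-1 if flip else 1);x=np.array([0,0,-1.]);z=np.cross(x,y)
    T=np.c_[x,y,z]
    rv=Ro.from_matrix(R.T@T).as_rotvec()
    d=np.array(p)-s['tcp_pos']
    print('tcp',s['tcp_pos'].round(4),'j',s['joint_pos'].round(2),'w',round(s['grip_width']*1000,1),'F',s['ft_force'].round(1),'t',round(s['time'],2))
    print('world d mm',(d*1000).round(1),'tool now',(R.T@d*1000).round(1),'after turn',(T.T@d*1000).round(1),'rotvec',rv.round(3))
E
python3 - <<'E'
from h import *
im=cv2.imread('pics/top0.png')
a=cv2.resize(im[120:230,110:260],None,fx=5,fy=5,interpolation=cv2.INTER_CUBIC);cv2.imwrite('pics/z1.png',a)
a=cv2.resize(im[115:185,250:380],None,fx=6,fy=6,interpolation=cv2.INTER_CUBIC);cv2.imwrite('pics/z2.png',a)
i=r.camera_info('top')
print(ray(i,[[174,180],[240,180],[133,196]],.02).round(3)); print(ray(i,[[285,168],[365,172]],.03).round(3))
print(toolR().round(3)); 
w=r.camera_info('wrist')['camera_from_world'];print('campos',-w[:3,:3].T@w[:3,3])
plan([.5,.2,.25])
plan([.5,.2,.25],flip=True)
E
```

```text
[[0.564 0.293 0.02 ]
 [0.56  0.067 0.02 ]
 [0.51  0.431 0.02 ]]
[[ 0.598 -0.088  0.03 ]
 [ 0.58  -0.359  0.03 ]]
[[-0.     0.243  0.97 ]
 [-0.002  0.97  -0.243]
 [-1.    -0.002 -0.   ]]
campos [0.08648248 0.64622356 0.37430055]
tcp [0.1581 0.6299 0.2305] j [-1.06  0.5  -0.43  1.55  0.22  1.14 -0.21] w 85.4 F [-0.3  0.6  0.7] t 0.15
world d mm [ 341.9 -429.9   19.5] tool now [ -19.  -333.8  436.2] after turn [ -19.5 -429.9  341.9] rotvec [-0.246 -0.     0.002]
tcp [0.1581 0.6299 0.2305] j [-1.06  0.5  -0.43  1.55  0.22  1.14 -0.21] w 85.4 F [-0.3  0.6  0.7] t 0.15
world d mm [ 341.9 -429.9   19.5] tool now [ -19.  -333.8  436.2] after turn [ -19.5  429.9 -341.9] rotvec [2.896e+00 2.000e-03 0.000e+00]
```

View pics/z1.png

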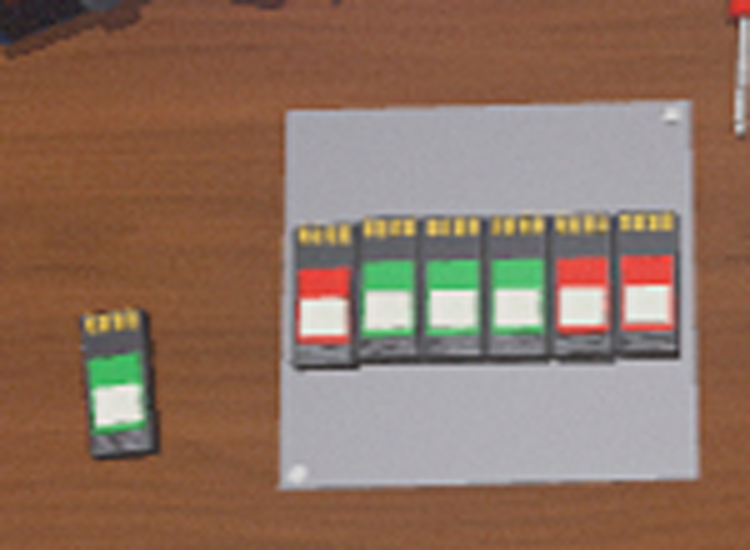

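View pics/z2.png

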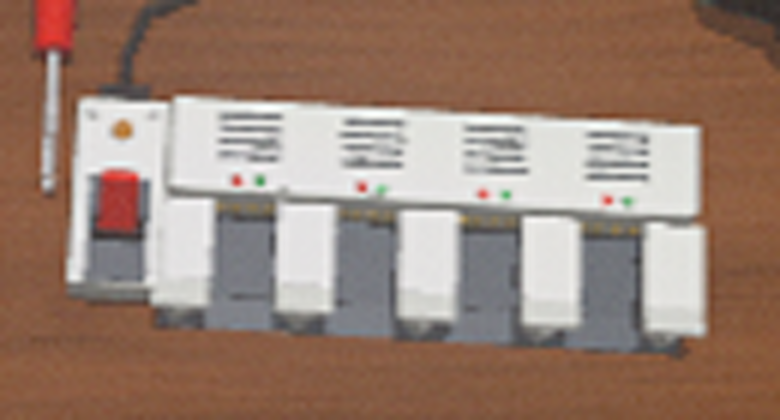

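Emit:
jog_arm(motion=[{"rx":-0.123,"tz":30},{"rx":-0.123,"tz":30},{"tz":35},{"tz":35},{"tz":35},{"tz":35},{"tz":35},{"tz":35,"ty":-20},{"tz":35,"ty":-30},{"tz":20,"ty":-40},{"ty":-40},{"ty":-40},{"ty":-40},{"ty":-40},{"ty":-40},{"ty":-40},{"ty":-40},{"ty":-40},{"ty":-40},{"ty":-40}], grip_force=60)

```text
$.motion[0]: bad value
```

```bash
python3 - <<'E'
from h import *
plan([.5,-.15,.25])
E
```

```text
tcp [0.1581 0.6299 0.2305] j [-1.06  0.5  -0.43  1.55  0.22  1.14 -0.21] w 85.4 F [-0.3  0.6  0.7] t 0.15
world d mm [ 341.9 -779.9   19.5] tool now [ -18.5 -673.3  521.4] after turn [ -19.5 -779.9  341.9] rotvec [-0.246 -0.     0.002]
```

Emit:
jog_arm(motion=[{"tx":0,"ty":0,"tz":30,"rx":-0.12,"ry":0,"rz":0,"jaw":85}], grip_force=60)

```text
time: 0.23
tcp_pos: [0.1784, 0.6246, 0.2307]
orientation: [-3.024, 1.565, -3.141]
ft_force: [-0.7, 1.2, 0.3]
grip_width: 0.0851
```

Emit:
jog_arm(motion=[{"tx":0,"ty":0,"tz":40,"rx":-0.12,"ry":0,"rz":0,"jaw":40},{"tx":0,"ty":0,"tz":40,"rx":0,"ry":0,"rz":0,"jaw":0},{"tx":0,"ty":0,"tz":40,"rx":0,"ry":0,"rz":0,"jaw":0},{"tx":0,"ty":0,"tz":40,"rx":0,"ry":0,"rz":0,"jaw":0},{"tx":0,"ty":0,"tz":40,"rx":0,"ry":0,"rz":0,"jaw":0},{"tx":0,"ty":0,"tz":40,"rx":0,"ry":0,"rz":0,"jaw":0},{"tx":0,"ty":-20,"tz":35,"rx":0,"ry":0,"rz":0,"jaw":0},{"tx":0,"ty":-30,"tz":30,"rx":0,"ry":0,"rz":0,"jaw":0},{"tx":0,"ty":-40,"tz":10,"rx":0,"ry":0,"rz":0,"jaw":0},{"tx":0,"ty":-40,"tz":0,"rx":0,"ry":0,"rz":0,"jaw":0},{"tx":0,"ty":-40,"tz":0,"rx":0,"ry":0,"rz":0,"jaw":0},{"tx":0,"ty":-40,"tz":0,"rx":0,"ry":0,"rz":0,"jaw":0},{"tx":0,"ty":-40,"tz":0,"rx":0,"ry":0,"rz":0,"jaw":0},{"tx":0,"ty":-40,"tz":0,"rx":0,"ry":0,"rz":0,"jaw":0},{"tx":0,"ty":-40,"tz":0,"rx":0,"ry":0,"rz":0,"jaw":0},{"tx":0,"ty":-40,"tz":0,"rx":0,"ry":0,"rz":0,"jaw":0},{"tx":0,"ty":-40,"tz":0,"rx":0,"ry":0,"rz":0,"jaw":0},{"tx":0,"ty":-40,"tz":0,"rx":0,"ry":0,"rz":0,"jaw":0},{"tx":0,"ty":-40,"tz":0,"rx":0,"ry":0,"rz":0,"jaw":0},{"tx":0,"ty":0,"tz":0,"rx":0,"ry":0,"rz":0,"jaw":0}], grip_force=60)

```text
time: 1.9
tcp_pos: [0.5128, 0.11, 0.2155]
orientation: [-2.616, 1.55, -2.608]
ft_force: [0.2, -1.2, -0.6]
grip_width: 0.0001
```

```bash
python3 - <<'E'
from h import *
plan([.5,.15,.25])
i=r.camera_info('wrist');im=r.capture('wrist')[:,:,::-1];cv2.imwrite('pics/w1.png',im)
np.save('w1.npy',i['camera_from_world'])
E
```

```text
tcp [0.5128 0.11   0.2155] j [ 0.03  0.3  -0.35  1.87  0.12  1.02  1.2 ] w 0.1 F [ 0.2 -1.2 -0.6] t 1.9
world d mm [-12.8  40.   34.5] tool now [-34.7  39.8 -13.1] after turn [-34.5  40.  -12.8] rotvec [ 0.008 -0.018  0.011]
```

View pics/w1.png

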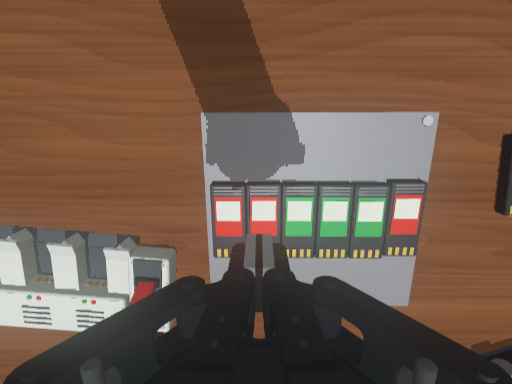

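Emit:
jog_arm(motion=[{"tx":-10,"ty":-40,"tz":10,"rx":0,"ry":-0.018,"rz":0.01,"jaw":0},{"tx":-10,"ty":-40,"tz":10,"rx":0,"ry":0,"rz":0,"jaw":0},{"tx":-10,"ty":-40,"tz":10,"rx":0,"ry":0,"rz":0,"jaw":0},{"tx":-10,"ty":-40,"tz":0,"rx":0,"ry":0,"rz":0,"jaw":0},{"tx":0,"ty":-40,"tz":0,"rx":0,"ry":0,"rz":0,"jaw":0},{"tx":0,"ty":-40,"tz":0,"rx":0,"ry":0,"rz":0,"jaw":0},{"tx":0,"ty":-40,"tz":0,"rx":0,"ry":0,"rz":0,"jaw":0},{"tx":0,"ty":-40,"tz":0,"rx":0,"ry":0,"rz":0,"jaw":0},{"tx":0,"ty":-20,"tz":0,"rx":0,"ry":0,"rz":0,"jaw":0},{"tx":0,"ty":0,"tz":0,"rx":0,"ry":0,"rz":0,"jaw":0},{"tx":0,"ty":0,"tz":0,"rx":0,"ry":0,"rz":0,"jaw":0}])

```text
time: 2.87
tcp_pos: [0.5511, -0.2219, 0.2528]
orientation: [1.241, 1.563, 1.268]
ft_force: [0.7, 0.9, 0.5]
grip_width: 0.0
```

```bash
python3 - <<'E'
from h import *
plan([.5,.15,.25])
i=r.camera_info('wrist');im=r.capture('wrist')[:,:,::-1];cv2.imwrite('pics/w2.png',im)
np.save('w2.npy',i['camera_from_world'])
cv2.imwrite('pics/w2z.png',cv2.resize(im[100:340],(800,375),interpolation=cv2.INTER_CUBIC))
E
```

```text
tcp [ 0.5511 -0.2219  0.2528] j [ 0.49  0.36 -0.19  1.68  0.06  1.11  1.88] w 0.0 F [0.7 0.9 0.5] t 2.87
world d mm [-51.1 371.9  -2.8] tool now [  5.5 373.1 -40.9] after turn [  2.8 371.9 -51.1] rotvec [ 0.027  0.002 -0.008]
```

View pics/w2.png

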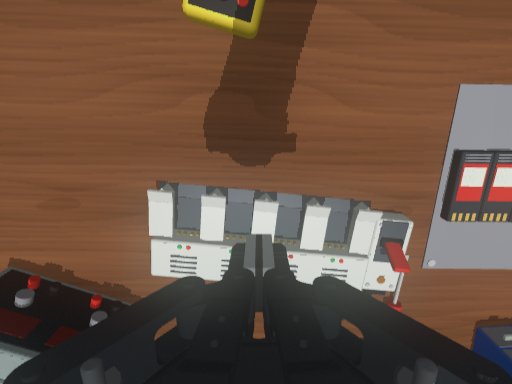

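```bash
python3 - <<'E'
from h import *
im=cv2.imread('pics/w2.png')
a=cv2.resize(im[175:305,140:300],None,fx=5,fy=4.6,interpolation=cv2.INTER_CUBIC);cv2.imwrite('pics/w2a.png',cv2.resize(im[175:295,140:300],None,fx=5,fy=5,interpolation=cv2.INTER_CUBIC))
cv2.imwrite('pics/w2b.png',cv2.resize(im[180:300,270:420],None,fx=5,fy=5,interpolation=cv2.INTER_CUBIC))
im=cv2.imread('pics/w1.png')
cv2.imwrite('pics/w1a.png',cv2.resize(im[165:275,200:440],None,fx=3.3,fy=3.3,interpolation=cv2.INTER_CUBIC))
E
```

```text
(no output)
```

View pics/w2a.png

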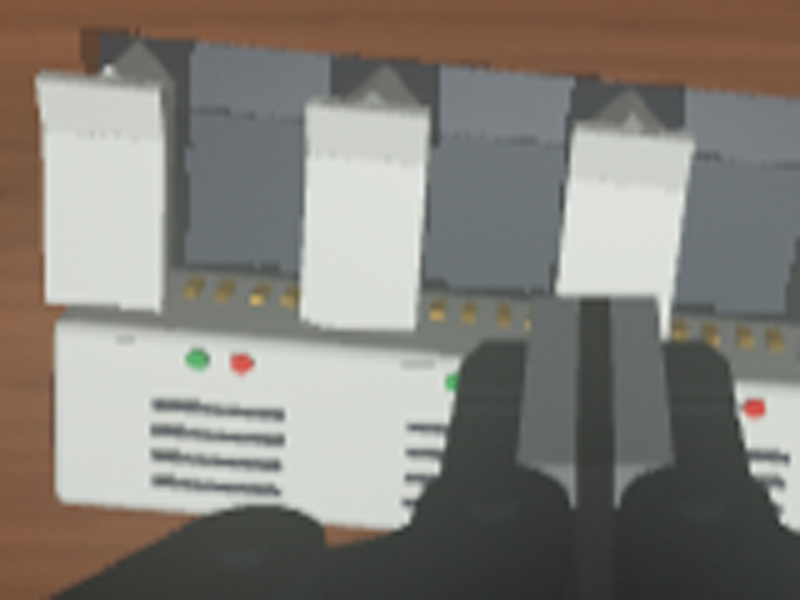

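View pics/w2b.png

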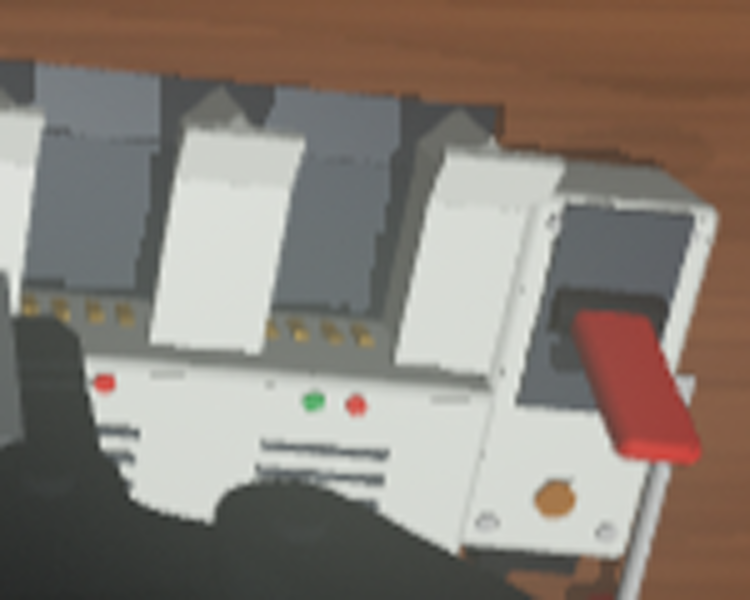

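View pics/w1a.png

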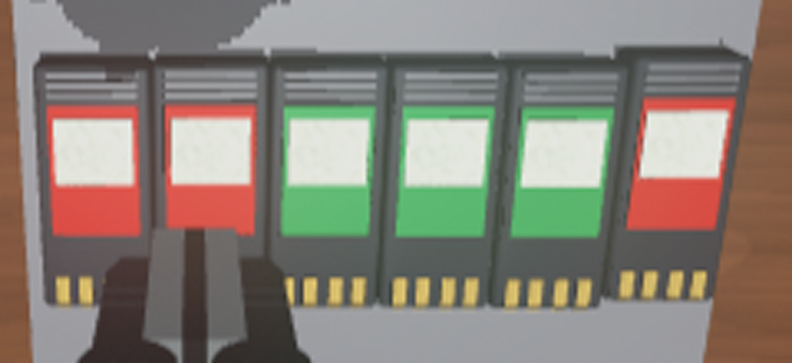

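```bash
cat > ch.py <<'E'
from h import *
i=r.camera_info('wrist');i['camera_from_world']=np.load('w2.npy')
L=[((211.5,240),.033,(68,-97)),((311.2,249.7),.033,(68,43)),((151.4,239.4),.045,(68,-178)),((368,255.6),.045,(68,124)),((151.4,275),.045,(125,-178)),((413,222),.035,(12,178))]
W=np.array([ray(i,p,z)[0,:2] for p,z,_ in L]);C=np.array([c for *_,c in L])/1000.
wm,cm=W.mean(0),C.mean(0);a=(W-wm);b=(C-cm)
th=np.arctan2((b[:,0]*a[:,1]-b[:,1]*a[:,0]).sum(),(a*b).sum())
R2=np.array([[np.cos(th),-np.sin(th)],[np.sin(th),np.cos(th)]]);O=wm-R2@cm
if __name__=='__main__':
    print(th,O);print(((W-(C@R2.T+O))*1000).round(1))
    for b in (-132,-62,8,78): print(b,(R2@[.068,b/1000]+O).round(4))
    print('switch',(R2@[.045,.151]+O).round(4))
    # check w/ top camera
    t=r.camera_info('top')
    P=[[*(R2@np.array(c)/1000+O),z] for _,z,c in [(0,.045,np.array((68,-178.))),(0,.045,np.array((68,124.))),(0,.045,np.array((125,-178.))),(0,.035,np.array((12,178.))),(0,0.045,np.array((125,124.)))]]
    print(proj(t,P).round(1))
E
python3 ch.py
```

```text
-0.07126500050447987 [ 0.59588414 -0.18374263]
[[-0.1  0.3]
 [ 1.8  1.1]
 [ 0.7  2.3]
 [-3.  -3.3]
 [-1.2  1.8]
 [ 1.8 -2.1]]
-132 [ 0.6543 -0.3202]
-62 [ 0.6593 -0.2504]
8 [ 0.6643 -0.1806]
78 [ 0.6693 -0.1108]
switch [ 0.6515 -0.0363]
[[366.7 150.5]
 [278.  145.8]
 [366.7 134.6]
 [261.3 161.5]
 [278.8 130. ]]
```

```bash
python3 - <<'E'
from ch import *
p=R2@[.105,.151]+O; print(p); plan([*p,.13],yaw=th); plan([*p,.06],yaw=th)
p=R2@[.047,.151]+O; print(p)
E
```

```text
[ 0.71136953 -0.04060241]
tcp [ 0.551  -0.2217  0.2528] j [ 0.49  0.35 -0.19  1.68  0.06  1.11  1.88] w 0.2 F [-0.5 -0.5  0.3] t 2.92
world d mm [ 160.4  181.1 -122.8] tool now [124.4 175.6 165. ] after turn [122.8 192.  147.1] rotvec [ 0.099  0.002 -0.007]
tcp [ 0.551  -0.2217  0.2528] j [ 0.49  0.35 -0.19  1.68  0.06  1.11  1.88] w 0.2 F [-0.5 -0.5  0.3] t 2.92
world d mm [ 160.4  181.1 -192.8] tool now [194.4 175.1 164.9] after turn [192.8 192.  147.1] rotvec [ 0.099  0.002 -0.007]
[ 0.65351675 -0.03647253]
```

Emit:
jog_arm(motion=[{"tx":10,"ty":35,"tz":30,"rx":0.099,"ry":0,"rz":-0.007,"jaw":0},{"tx":20,"ty":30,"tz":28,"rx":0,"ry":0,"rz":0,"jaw":0},{"tx":20,"ty":30,"tz":25,"rx":0,"ry":0,"rz":0,"jaw":0},{"tx":20,"ty":30,"tz":25,"rx":0,"ry":0,"rz":0,"jaw":0},{"tx":20,"ty":30,"tz":25,"rx":0,"ry":0,"rz":0,"jaw":0},{"tx":20,"ty":30,"tz":25,"rx":0,"ry":0,"rz":0,"jaw":0},{"tx":0,"ty":10,"tz":0,"rx":0,"ry":0,"rz":0,"jaw":0},{"tx":0,"ty":0,"tz":0,"rx":0,"ry":0,"rz":0,"jaw":0}])

```text
time: 3.58
tcp_pos: [0.7092, -0.0264, 0.1492]
orientation: [1.315, 1.561, 1.254]
ft_force: [-0.2, 0.6, 0.6]
grip_width: -0.0002
```

```bash
python3 - <<'E'
from ch import *
p=R2@[.105,.151]+O;  plan([*p,.06],yaw=th)
E
```

```text
tcp [ 0.7092 -0.0264  0.1492] j [ 0.14  0.66 -0.21  1.46  0.13  1.04  1.42] w -0.2 F [-0.2  0.6  0.6] t 3.58
world d mm [  2.2 -14.2 -89.2] tool now [ 89.1 -14.8   2.9] after turn [ 89.2 -14.    3.2] rotvec [ 0.01   0.002 -0.009]
```

Emit:
jog_arm(motion=[{"tx":10,"ty":-14,"tz":3,"rx":0.01,"ry":0,"rz":-0.009,"jaw":0},{"tx":25,"ty":0,"tz":0,"rx":0,"ry":0,"rz":0,"jaw":0},{"tx":25,"ty":0,"tz":0,"rx":0,"ry":0,"rz":0,"jaw":0},{"tx":22,"ty":0,"tz":0,"rx":0,"ry":0,"rz":0,"jaw":0},{"tx":0,"ty":0,"tz":0,"rx":0,"ry":0,"rz":0,"jaw":0}])

```text
time: 4.0
tcp_pos: [0.7115, -0.0417, 0.068]
orientation: [-0.398, 1.562, -0.465]
ft_force: [-1.7, 0.0, -1.9]
grip_width: 0.0001
```

```bash
python3 - <<'E'
from ch import *
p=R2@[.05,.151]+O;  plan([*p,.06],yaw=th)
im=r.capture('wrist')[:,:,::-1];cv2.imwrite('pics/w3.png',im)
E
```

```text
tcp [ 0.7115 -0.0417  0.068 ] j [ 0.14  0.75 -0.18  1.5   0.16  0.9   1.41] w 0.1 F [-1.7  0.  -1.9] t 4.0
world d mm [-55.   5.  -8.] tool now [  7.6   1.4 -55.3] after turn [  8.    1.1 -55.2] rotvec [0.004 0.008 0.003]
```

View pics/w3.png

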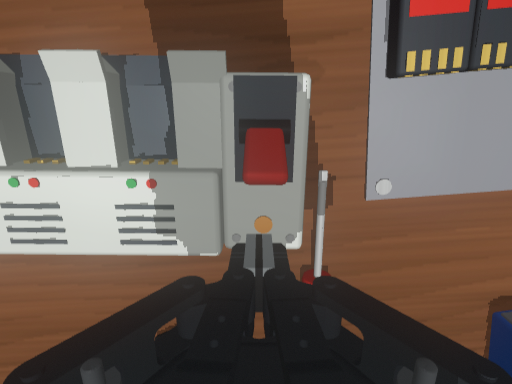

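Emit:
jog_arm(motion=[{"tx":6,"ty":0,"tz":-12,"rx":0,"ry":0,"rz":0,"jaw":0},{"tx":2,"ty":0,"tz":-14,"rx":0,"ry":0,"rz":0,"jaw":0},{"tx":0,"ty":0,"tz":-12,"rx":0,"ry":0,"rz":0,"jaw":0},{"tx":0,"ty":0,"tz":-12,"rx":0,"ry":0,"rz":0,"jaw":0},{"tx":0,"ty":0,"tz":-8,"rx":0,"ry":0,"rz":0,"jaw":0},{"tx":0,"ty":0,"tz":0,"rx":0,"ry":0,"rz":0,"jaw":0}])

```text
time: 4.55
tcp_pos: [0.6609, -0.0484, 0.0747]
orientation: [-0.233, 1.537, -0.311]
ft_force: [0.1, 0.4, 0.4]
grip_width: -0.0005
```

```bash
python3 - <<'E'
from ch import *
p=R2@[.045,.151]+O;  plan([*p,.06],yaw=th)
im=r.capture('wrist')[:,:,::-1];cv2.imwrite('pics/w4.png',im)
E
```

```text
tcp [ 0.6609 -0.0484  0.0747] j [ 0.16  0.65 -0.18  1.66  0.17  0.81  1.39] w -0.5 F [0.1 0.4 0.4] t 4.55
world d mm [ -9.4  12.1 -14.7] tool now [ 14.3  11.4 -10.7] after turn [ 14.7  11.4 -10.2] rotvec [-0.007  0.032  0.008]
```

View pics/w4.png

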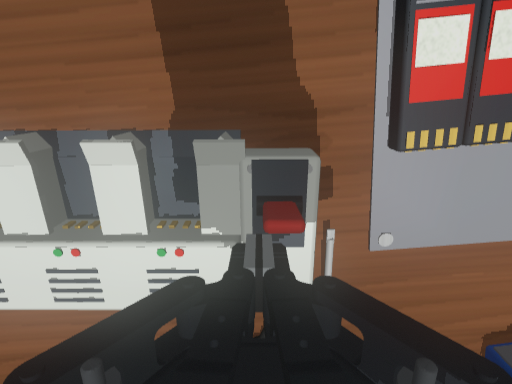

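Emit:
jog_arm(motion=[{"tx":10,"ty":8,"tz":4,"rx":0,"ry":0.032,"rz":0.008,"jaw":0},{"tx":6,"ty":4,"tz":0,"rx":0,"ry":0,"rz":0,"jaw":0},{"tx":2,"ty":1,"tz":-5,"rx":0,"ry":0,"rz":0,"jaw":0},{"tx":1,"ty":1,"tz":-6,"rx":0,"ry":0,"rz":0,"jaw":0},{"tx":1,"ty":1,"tz":-6,"rx":0,"ry":0,"rz":0,"jaw":0},{"tx":0,"ty":0,"tz":0,"rx":0,"ry":0,"rz":0,"jaw":0}])

```text
time: 5.1
tcp_pos: [0.6544, -0.0374, 0.0594]
orientation: [-0.271, 1.557, -0.353]
ft_force: [-0.1, 0.0, -0.2]
grip_width: 0.0002
```

```bash
python3 - <<'E'
from ch import *
p=R2@[.045,.151]+O;  plan([*p,.06],yaw=th)
im=r.capture('wrist')[:,:,::-1];cv2.imwrite('pics/w5.png',im)
E
```

```text
tcp [ 0.6544 -0.0374  0.0594] j [ 0.14  0.67 -0.18  1.67  0.16  0.8   1.38] w 0.2 F [-0.1  0.  -0.2] t 5.1
world d mm [-2.9  1.1  0.6] tool now [-0.7  0.8 -2.9] after turn [-0.6  0.8 -2.9] rotvec [-0.011  0.013  0.004]
```

View pics/w5.png

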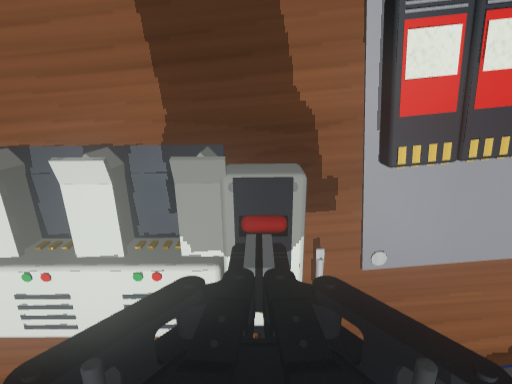

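Emit:
jog_arm(motion=[{"tx":0,"ty":0,"tz":-5,"rx":0,"ry":0.01,"rz":0,"jaw":0},{"tx":0,"ty":0,"tz":-5,"rx":0,"ry":0,"rz":0,"jaw":0},{"tx":0,"ty":0,"tz":-5,"rx":0,"ry":0,"rz":0,"jaw":0}])

```text
time: 5.4
tcp_pos: [0.6517, -0.0367, 0.0638]
orientation: [-0.048, 1.542, -0.131]
ft_force: [9.6, -0.7, -2.1]
grip_width: -0.0001
```

```bash
python3 - <<'E'
from ch import *
p=R2@[.045,.151]+O;  plan([*p,.06],yaw=th)
im=r.capture('wrist')[:,:,::-1];cv2.imwrite('pics/w6.png',im[140:300,130:390])
im=r.capture('scene')[:,:,::-1];cv2.imwrite('pics/s6.png',cv2.resize(im[130:230,150:310],None,fx=4,fy=4))
E
```

```text
tcp [ 0.6517 -0.0367  0.0638] j [ 0.15  0.65 -0.18  1.69  0.16  0.78  1.38] w -0.1 F [ 9.6 -0.7 -2.1] t 5.4
world d mm [-0.2  0.4 -3.8] tool now [ 3.8  0.4 -0.4] after turn [ 3.8  0.4 -0.3] rotvec [-0.012  0.029  0.002]
```

View pics/w6.png

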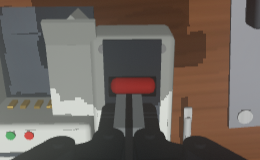

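View pics/s6.png

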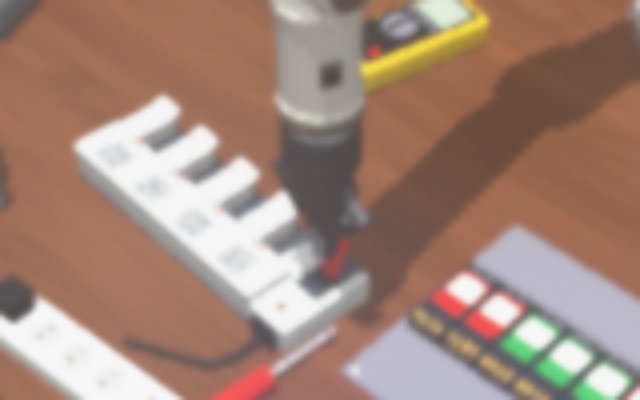

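Emit:
jog_arm(motion=[{"tx":0,"ty":0,"tz":12,"rx":0,"ry":0.025,"rz":0,"jaw":0},{"tx":-10,"ty":0,"tz":20,"rx":0,"ry":0,"rz":0,"jaw":0},{"tx":-30,"ty":0,"tz":0,"rx":0,"ry":0,"rz":0,"jaw":0},{"tx":-35,"ty":0,"tz":-20,"rx":0,"ry":0,"rz":0,"jaw":0},{"tx":-35,"ty":30,"tz":-30,"rx":0,"ry":0,"rz":0,"jaw":0},{"tx":-20,"ty":30,"tz":-30,"rx":0,"ry":0,"rz":0,"jaw":0},{"tx":0,"ty":30,"tz":0,"rx":0,"ry":0,"rz":0,"jaw":0},{"tx":0,"ty":30,"tz":0,"rx":0,"ry":0,"rz":0,"jaw":0},{"tx":0,"ty":0,"tz":0,"rx":0,"ry":0,"rz":0,"jaw":0}])

```text
time: 6.25
tcp_pos: [0.6133, 0.0807, 0.19]
orientation: [-3.027, 1.562, -3.117]
ft_force: [-0.7, 2.2, -0.3]
grip_width: -0.0001
```

```bash
python3 - <<'E'
from ch import *
p=R2@[.045,.151]+O;  plan([*p,.06],yaw=th)
i=r.camera_info('wrist');im=r.capture('wrist')[:,:,::-1];cv2.imwrite('pics/w7.png',im)
np.save('w7.npy',i['camera_from_world'])
for a,nm in((0,'off'),(.75,'on')):
    l=a-.45; q=R2@[.045+.046*np.sin(l),.151]+O; print(nm,proj(i,[*q,.037+.046*np.cos(l)]).round())
E
```

```text
tcp [0.6133 0.0807 0.19  ] j [ 0.01  0.47 -0.24  1.67  0.12  1.03  1.21] w -0.1 F [-0.7  2.2 -0.3] t 6.25
world d mm [  38.2 -117.  -130. ] tool now [ 129.7 -113.    49.6] after turn [ 130.  -114.    46.4] rotvec [-0.018 -0.009  0.001]
off [[142. 220.]]
on [[146. 253.]]
```

View pics/w7.png

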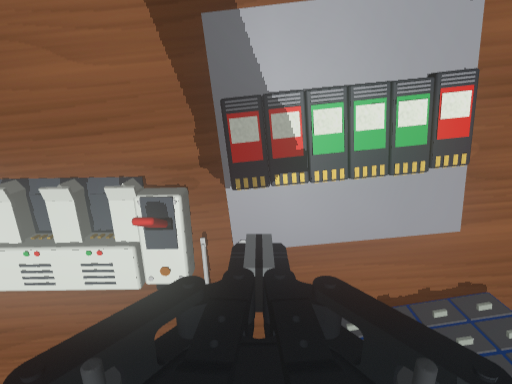

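```bash
python3 - <<'E'
from h import *
im=cv2.imread('pics/w7.png')
cv2.imwrite('pics/w7a.png',cv2.resize(im[60:200,215:485],None,fx=2.96,fy=2.96,interpolation=cv2.INTER_CUBIC))
E
```

```text
(no output)
```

View pics/w7a.png

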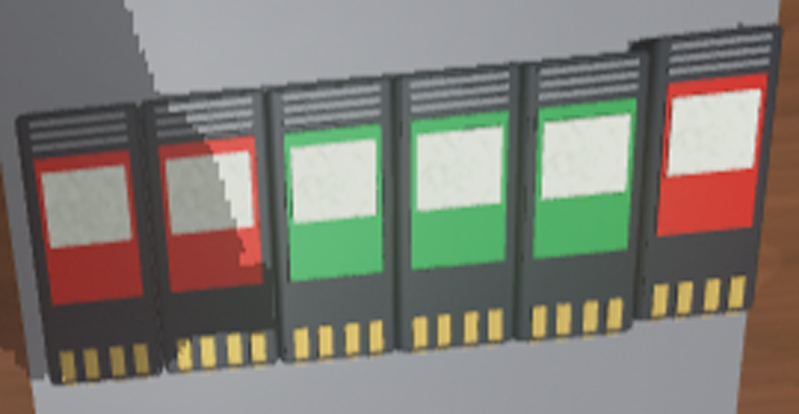

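```bash
python3 - <<'E'
from h import *
i=r.camera_info('wrist');i['camera_from_world']=np.load('w7.npy')
for n,c in dict(R1=[(20,118),(138,105),(160,372),(50,384)],R2=[(145,102),(262,90),(278,360),(172,372)],L=[(655,42),(778,28),(748,308),(640,320)],G3=[(524,64),(640,50),(632,328),(522,342)]).items():
    P=ray(i,np.array(c)/2.96+[215,60],.020)[:,:2]
    t=(P[0]+P[1])/2;ns=(P[2]+P[3])/2;d=ns-t
    print(n,'tail',t.round(4),'nose',ns.round(4),'len',np.linalg.norm(d).round(4),'wid',np.linalg.norm(P[1]-P[0]).round(4),'yaw',np.arctan2(d[1],d[0]).round(3))
E
```

```text
R1 tail [0.5275 0.0687] nose [0.6248 0.0683] len 0.0973 wid 0.0418 yaw -0.004
R2 tail [0.5263 0.1126] nose [0.6242 0.1145] len 0.0979 wid 0.041 yaw 0.019
L tail [0.5224 0.289 ] nose [0.6198 0.291 ] len 0.0975 wid 0.0415 yaw 0.02
G3 tail [0.5253 0.2436] nose [0.624  0.2478] len 0.0988 wid 0.0396 yaw 0.043
```

```bash
python3 - <<'E'
from h import *
plan([.65,.0685,.06],yaw=.02)
E
```

```text
tcp [0.6134 0.0773 0.1898] j [ 0.01  0.47 -0.24  1.67  0.13  1.03  1.21] w 0.1 F [0.3 0.4 0.8] t 6.3
world d mm [  36.6   -8.8 -129.8] tool now [129.4  -5.   38.4] after turn [129.8  -9.6  36.4] rotvec [-0.111 -0.009  0.003]
```

Emit:
jog_arm(motion=[{"tx":10,"ty":0,"tz":20,"rx":-0.111,"ry":-0.009,"rz":0,"jaw":0},{"tx":20,"ty":-5,"tz":15,"rx":0,"ry":0,"rz":0,"jaw":0},{"tx":30,"ty":-4,"tz":5,"rx":0,"ry":0,"rz":0,"jaw":0},{"tx":30,"ty":0,"tz":0,"rx":0,"ry":0,"rz":0,"jaw":0},{"tx":30,"ty":0,"tz":0,"rx":0,"ry":0,"rz":0,"jaw":0},{"tx":15,"ty":0,"tz":0,"rx":0,"ry":0,"rz":0,"jaw":0},{"tx":0,"ty":0,"tz":0,"rx":0,"ry":0,"rz":0,"jaw":0},{"tx":0,"ty":0,"tz":0,"rx":0,"ry":0,"rz":0,"jaw":0}])

```text
time: 6.97
tcp_pos: [0.6524, 0.0606, 0.0495]
orientation: [-2.083, 1.562, -2.058]
ft_force: [-0.8, 0.7, -0.9]
grip_width: 0.0003
```

```bash
python3 - <<'E'
from h import *
plan([.65,.0685,.009],yaw=.02)
E
```

```text
tcp [0.6524 0.0606 0.0495] j [ 0.02  0.7  -0.22  1.65  0.2   0.82  1.31] w 0.3 F [-0.8  0.7 -0.9] t 6.97
world d mm [ -2.4   7.9 -40.5] tool now [40.5  8.2 -2. ] after turn [40.5  7.9 -2.2] rotvec [ 0.005 -0.004  0.008]
```

Emit:
jog_arm(motion=[{"tx":12,"ty":5,"tz":0,"rx":0.005,"ry":-0.004,"rz":0.008,"jaw":0},{"tx":12,"ty":3,"tz":0,"rx":0,"ry":0,"rz":0,"jaw":0},{"tx":10,"ty":1,"tz":0,"rx":0,"ry":0,"rz":0,"jaw":0},{"tx":0,"ty":0,"tz":0,"rx":0,"ry":0,"rz":0,"jaw":0},{"tx":0,"ty":0,"tz":0,"rx":0,"ry":0,"rz":0,"jaw":0}])

```text
time: 7.38
tcp_pos: [0.6543, 0.0678, 0.018]
orientation: [-0.171, 1.567, -0.153]
ft_force: [1.1, -0.7, 0.7]
grip_width: 0.0
```

```bash
python3 - <<'E'
from h import *
plan([.645,.0685,.009],yaw=.02)
im=r.capture('wrist')[:,:,::-1];cv2.imwrite('pics/w8.png',im)
E
```

```text
tcp [0.6543 0.0678 0.018 ] j [ 0.    0.74 -0.21  1.66  0.21  0.76  1.29] w 0.0 F [ 1.1 -0.7  0.7] t 7.38
world d mm [-9.3  0.7 -9. ] tool now [ 8.9  0.9 -9.4] after turn [ 9.   0.9 -9.3] rotvec [-0.002  0.004  0.001]
```

View pics/w8.png

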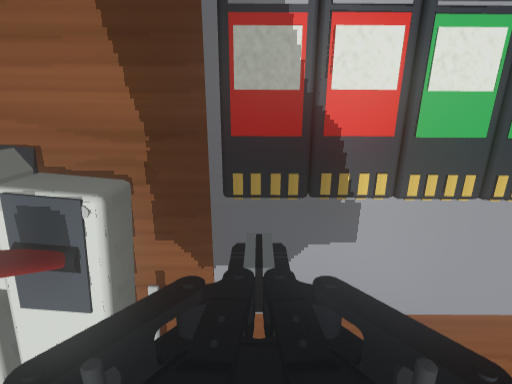

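Emit:
jog_arm(motion=[{"tx":6,"ty":2,"tz":0,"rx":0,"ry":0,"rz":0,"jaw":0},{"tx":4,"ty":1,"tz":0,"rx":0,"ry":0,"rz":0,"jaw":0},{"tx":0,"ty":0,"tz":-6,"rx":0,"ry":0,"rz":0,"jaw":0},{"tx":0,"ty":0,"tz":-8,"rx":0,"ry":0,"rz":0,"jaw":0},{"tx":0,"ty":0,"tz":-8,"rx":0,"ry":0,"rz":0,"jaw":0},{"tx":0,"ty":0,"tz":-8,"rx":0,"ry":0,"rz":0,"jaw":0},{"tx":0,"ty":0,"tz":0,"rx":0,"ry":0,"rz":0,"jaw":0}])

```text
time: 8.02
tcp_pos: [0.6231, 0.0708, 0.0094]
orientation: [-0.064, 1.563, -0.046]
ft_force: [-0.3, -0.2, 0.6]
grip_width: 0.0
```

```bash
python3 - <<'E'
from h import *
plan([.575,.0685,.009],yaw=.02)
E
```

```text
tcp [0.6231 0.0708 0.0094] j [-0.    0.71 -0.21  1.75  0.21  0.69  1.26] w 0.0 F [-0.3 -0.2  0.6] t 8.02
world d mm [-48.1  -2.3  -0.4] tool now [  0.   -1.4 -48.1] after turn [  0.4  -1.3 -48.1] rotvec [-0.002  0.008  0.001]
```

Emit:
jog_arm(motion=[{"tx":0,"ty":-1,"tz":-8,"rx":0,"ry":0.008,"rz":0,"jaw":0},{"tx":0,"ty":0,"tz":-8,"rx":0,"ry":0,"rz":0,"jaw":0},{"tx":0,"ty":0,"tz":-8,"rx":0,"ry":0,"rz":0,"jaw":0},{"tx":0,"ty":0,"tz":-8,"rx":0,"ry":0,"rz":0,"jaw":0},{"tx":0,"ty":0,"tz":-8,"rx":0,"ry":0,"rz":0,"jaw":0},{"tx":0,"ty":0,"tz":0,"rx":0,"ry":0,"rz":0,"jaw":0}])

```text
time: 8.52
tcp_pos: [0.579, 0.0685, 0.0102]
orientation: [-0.824, 1.57, -0.807]
ft_force: [0.0, -0.9, 0.4]
grip_width: 0.0005
```

```bash
python3 - <<'E'
from h import *
plan([.575,.0685,.009],yaw=.02)
im=r.capture('wrist')[:,:,::-1];cv2.imwrite('pics/w9.png',im)
E
```

```text
tcp [0.579  0.0685 0.0102] j [-0.    0.66 -0.21  1.86  0.21  0.65  1.25] w 0.5 F [ 0.  -0.9  0.4] t 8.52
world d mm [-4.  -0.  -1.2] tool now [ 1.2  0.1 -4. ] after turn [ 1.2  0.1 -4. ] rotvec [-0.002  0.001  0.001]
```

View pics/w9.png

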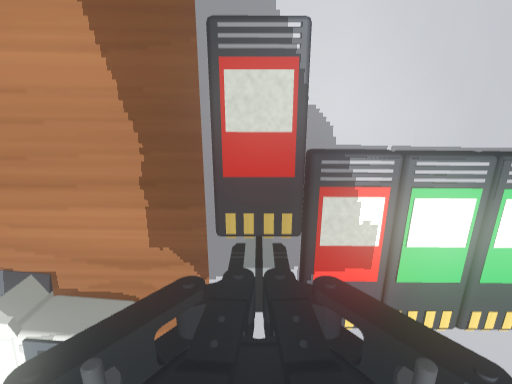

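Emit:
jog_arm(motion=[{"tx":0,"ty":0,"tz":6,"rx":0,"ry":0,"rz":0,"jaw":0},{"tx":-20,"ty":0,"tz":2,"rx":0,"ry":0,"rz":0,"jaw":0},{"tx":-30,"ty":0,"tz":0,"rx":0,"ry":0,"rz":0,"jaw":70},{"tx":-15,"ty":0,"tz":-20,"rx":0,"ry":0,"rz":0,"jaw":70},{"tx":0,"ty":0,"tz":-30,"rx":0,"ry":0,"rz":0,"jaw":70},{"tx":0,"ty":0,"tz":-30,"rx":0,"ry":0,"rz":0,"jaw":70},{"tx":0,"ty":0,"tz":-20,"rx":0,"ry":0,"rz":0,"jaw":70},{"tx":0,"ty":0,"tz":0,"rx":0,"ry":0,"rz":0,"jaw":70},{"tx":0,"ty":0,"tz":0,"rx":0,"ry":0,"rz":0,"jaw":70}])

```text
time: 9.32
tcp_pos: [0.4916, 0.0674, 0.079]
orientation: [0.078, 1.564, 0.094]
ft_force: [0.8, 1.0, 0.6]
grip_width: 0.0697
```

```bash
python3 - <<'E'
from h import *
i=r.camera_info('wrist');plan([.485,.0685,.006],yaw=.0)
im=r.capture('wrist')[:,:,::-1];cv2.imwrite('pics/w10.png',im)
np.save('w10.npy',i['camera_from_world'])
E
```

```text
tcp [0.4916 0.0674 0.079 ] j [ 0.02  0.43 -0.25  2.06  0.17  0.67  1.25] w 69.7 F [0.8 1.  0.6] t 9.32
world d mm [ -6.6   1.1 -73. ] tool now [73.   1.2 -7.1] after turn [73.   1.1 -6.6] rotvec [ 0.016  0.007 -0.001]
```

View pics/w10.png

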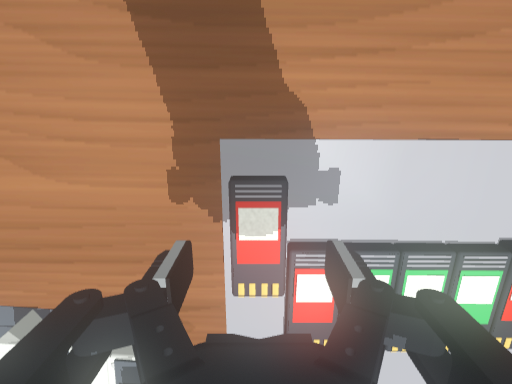

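```bash
python3 - <<'E'
from h import *
i=r.camera_info('wrist');i['camera_from_world']=np.load('w10.npy')
P=ray(i,[(230,178),(287,178),(285,296),(233,296)],.02);print(P.round(4),P.mean(0))
E
```

```text
[[0.4678 0.0442 0.02  ]
 [0.4671 0.0856 0.02  ]
 [0.5682 0.0886 0.02  ]
 [0.5689 0.0453 0.02  ]] [0.51800843 0.06594707 0.02      ]
```

Emit:
jog_arm(motion=[{"tx":20,"ty":-1,"tz":-4,"rx":0,"ry":0.007,"rz":0,"jaw":70},{"tx":20,"ty":-1,"tz":-3,"rx":0,"ry":0,"rz":0,"jaw":70},{"tx":18,"ty":0,"tz":0,"rx":0,"ry":0,"rz":0,"jaw":70},{"tx":10,"ty":0,"tz":0,"rx":0,"ry":0,"rz":0,"jaw":70},{"tx":0,"ty":0,"tz":0,"rx":0,"ry":0,"rz":0,"jaw":70}])

```text
time: 9.78
tcp_pos: [0.4952, 0.0662, 0.0101]
orientation: [0.222, 1.561, 0.236]
ft_force: [0.5, -1.4, -0.4]
grip_width: 0.0698
```

```bash
python3 - <<'E'
from h import *
plan([.484,.0655,.006],yaw=.02)
E
```

```text
tcp [0.4952 0.0662 0.0101] j [-0.01  0.56 -0.21  2.07  0.22  0.52  1.2 ] w 69.8 F [ 0.5 -1.4 -0.4] t 9.78
world d mm [-11.2  -0.7  -4.1] tool now [  4.   -0.5 -11.2] after turn [  4.1  -0.5 -11.2] rotvec [-0.005  0.01  -0.002]
```

Emit:
jog_arm(motion=[{"tx":2,"ty":0,"tz":-7,"rx":0,"ry":0.01,"rz":0,"jaw":70},{"tx":3,"ty":0,"tz":-5,"rx":0,"ry":0,"rz":0,"jaw":60},{"tx":0,"ty":0,"tz":0,"rx":0,"ry":0,"rz":0,"jaw":30},{"tx":0,"ty":0,"tz":0,"rx":0,"ry":0,"rz":0,"jaw":30},{"tx":0,"ty":0,"tz":0,"rx":0,"ry":0,"rz":0,"jaw":30},{"tx":0,"ty":0,"tz":0,"rx":0,"ry":0,"rz":0,"jaw":30}], grip_force=70)

```text
time: 10.28
tcp_pos: [0.485, 0.0666, 0.0068]
orientation: [1.013, 1.568, 1.027]
ft_force: [-0.4, 0.3, -1.5]
grip_width: 0.0422
```

```bash
python3 - <<'E'
from h import *
plan([.484,.0655,.006],yaw=.02)
im=r.capture('wrist')[:,:,::-1];cv2.imwrite('pics/w11.png',im)
E
```

```text
tcp [0.485  0.0666 0.0068] j [-0.01  0.56 -0.21  2.09  0.22  0.52  1.2 ] w 42.2 F [-0.4  0.3 -1.5] t 10.28
world d mm [-1.  -1.1 -0.8] tool now [ 0.8 -1.1 -1.1] after turn [ 0.8 -1.1 -1.1] rotvec [-0.005  0.002 -0.003]
```

View pics/w11.png

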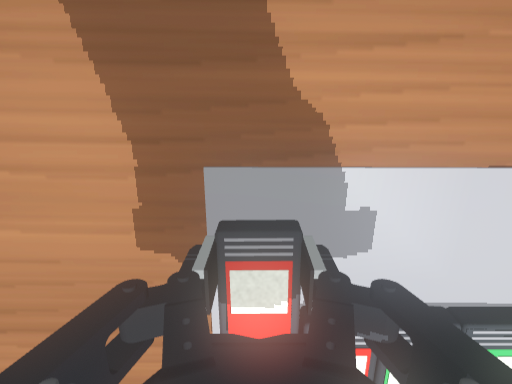

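Emit:
jog_arm(motion=[{"tx":-2,"ty":-3,"tz":0,"rx":0,"ry":0,"rz":0,"jaw":30},{"tx":-2,"ty":-8,"tz":-5,"rx":0,"ry":0,"rz":0,"jaw":30},{"tx":-5,"ty":-12,"tz":-5,"rx":0,"ry":0,"rz":0,"jaw":30},{"tx":-15,"ty":-5,"tz":0,"rx":0,"ry":0,"rz":0,"jaw":30},{"tx":-30,"ty":0,"tz":0,"rx":0,"ry":0,"rz":0,"jaw":30},{"tx":-20,"ty":0,"tz":0,"rx":0,"ry":0,"rz":0,"jaw":30},{"tx":0,"ty":0,"tz":0,"rx":0,"ry":0,"rz":0,"jaw":30}])

```text
time: 10.92
tcp_pos: [0.4706, 0.0328, 0.0826]
orientation: [2.938, 1.566, 2.951]
ft_force: [1.6, -0.0, -2.3]
grip_width: 0.0418
```

```bash
cat >> ch.py <<'E'
def bay(b,gx,z):
    "plan so TCP is at charger (gx mm, bay y)"
    y={1:-132,2:-62,3:8,4:78}[b]
    p=R2@[gx/1000,y/1000]+O; print('target',p.round(4)); plan([*p,z],yaw=th)
E
python3 - <<'E'
from ch import *
bay(1,-150,.08)
im=r.capture('wrist')[:,:,::-1];cv2.imwrite('pics/w12.png',im)
E
```

```text
target [ 0.4369 -0.3047]
tcp [0.4706 0.0328 0.0826] j [ 0.1   0.39 -0.27  2.1   0.16  0.67  1.31] w 41.8 F [ 1.6 -0.  -2.3] t 10.92
world d mm [ -33.8 -337.5   -2.6] tool now [   2.4 -337.1  -38.3] after turn [   2.6 -339.1   -9.6] rotvec [ 0.085 -0.005 -0.001]
```

View pics/w12.png

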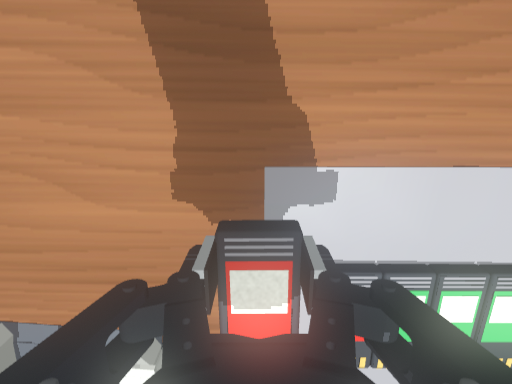

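Emit:
jog_arm(motion=[{"tx":0,"ty":-25,"tz":0,"rx":0.04,"ry":0,"rz":0,"jaw":30},{"tx":0,"ty":-35,"tz":0,"rx":0.045,"ry":0,"rz":0,"jaw":30},{"tx":0,"ty":-35,"tz":0,"rx":0,"ry":0,"rz":0,"jaw":30},{"tx":0,"ty":-35,"tz":0,"rx":0,"ry":0,"rz":0,"jaw":30},{"tx":0,"ty":-35,"tz":0,"rx":0,"ry":0,"rz":0,"jaw":30},{"tx":0,"ty":-35,"tz":0,"rx":0,"ry":0,"rz":0,"jaw":30},{"tx":0,"ty":-35,"tz":0,"rx":0,"ry":0,"rz":0,"jaw":30},{"tx":0,"ty":-35,"tz":0,"rx":0,"ry":0,"rz":0,"jaw":30},{"tx":0,"ty":-35,"tz":0,"rx":0,"ry":0,"rz":0,"jaw":30},{"tx":0,"ty":-20,"tz":0,"rx":0,"ry":0,"rz":0,"jaw":30},{"tx":0,"ty":0,"tz":0,"rx":0,"ry":0,"rz":0,"jaw":30},{"tx":0,"ty":0,"tz":0,"rx":0,"ry":0,"rz":0,"jaw":30}])

```text
time: 11.97
tcp_pos: [0.4385, -0.3067, 0.0687]
orientation: [2.96, 1.553, 2.888]
ft_force: [0.5, 0.5, -1.4]
grip_width: 0.0423
```

```bash
python3 - <<'E'
from ch import *
bay(1,-120,.011)
E
```

```text
target [ 0.4668 -0.3069]
tcp [ 0.4385 -0.3067  0.0687] j [ 0.68  0.5  -0.16  1.95  0.12  0.71  1.95] w 42.3 F [ 0.5  0.5 -1.4] t 11.97
world d mm [ 28.3  -0.1 -57.7] tool now [57.2  1.7 29.3] after turn [57.7  1.9 28.3] rotvec [-0.001 -0.018 -0.003]
```

Emit:
jog_arm(motion=[{"tx":15,"ty":1,"tz":10,"rx":0,"ry":-0.018,"rz":-0.003,"jaw":30},{"tx":20,"ty":1,"tz":10,"rx":0,"ry":0,"rz":0,"jaw":30},{"tx":15,"ty":0,"tz":8,"rx":0,"ry":0,"rz":0,"jaw":30},{"tx":6,"ty":0,"tz":0,"rx":0,"ry":0,"rz":0,"jaw":30},{"tx":0,"ty":0,"tz":0,"rx":0,"ry":0,"rz":0,"jaw":30},{"tx":0,"ty":0,"tz":0,"rx":0,"ry":0,"rz":0,"jaw":30}])

```text
time: 12.47
tcp_pos: [0.4632, -0.3006, 0.0065]
orientation: [2.452, 1.563, 2.383]
ft_force: [-0.1, -0.9, -0.4]
grip_width: 0.042
```

```bash
python3 - <<'E'
from ch import *
bay(1,-115,.011)
im=r.capture('wrist')[:,:,::-1];cv2.imwrite('pics/w13.png',im)
im=r.capture('top')[:,:,::-1];cv2.imwrite('pics/t13.png',cv2.resize(im[120:250,230:400],None,fx=4.5,fy=4.5,interpolation=cv2.INTER_CUBIC))
E
```

```text
target [ 0.4718 -0.3072]
tcp [ 0.4632 -0.3006  0.0065] j [ 0.64  0.63 -0.14  1.93  0.14  0.6   1.91] w 42.0 F [-0.1 -0.9 -0.4] t 12.47
world d mm [ 8.6 -6.6  4.5] tool now [-4.6 -6.   9. ] after turn [-4.5 -6.   9.1] rotvec [ 0.003 -0.006 -0.005]
```

View pics/w13.png

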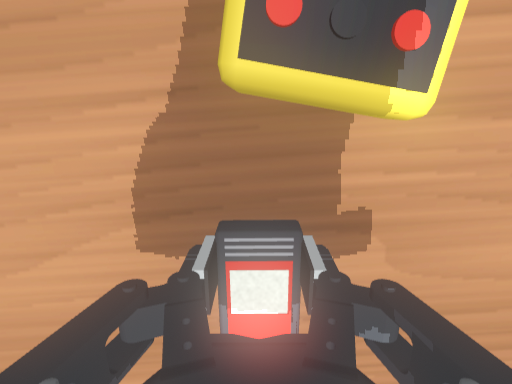

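View pics/t13.png

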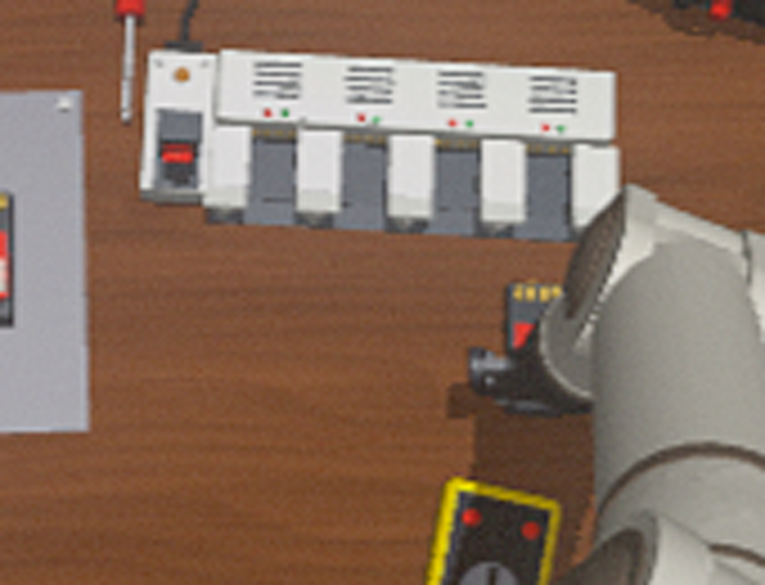

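Emit:
jog_arm(motion=[{"tx":-4,"ty":-6,"tz":3,"rx":0,"ry":-0.006,"rz":-0.005,"jaw":30},{"tx":-1,"ty":-2,"tz":3,"rx":0,"ry":0,"rz":0,"jaw":30},{"tx":0,"ty":0,"tz":0,"rx":0,"ry":0,"rz":0,"jaw":30},{"tx":0,"ty":0,"tz":0,"rx":0,"ry":0,"rz":0,"jaw":30}])

```text
time: 12.9
tcp_pos: [0.4701, -0.3118, 0.0157]
orientation: [-0.669, 1.564, -0.739]
ft_force: [-0.8, 1.0, -2.4]
grip_width: 0.043
```

```bash
python3 - <<'E'
from ch import *
bay(1,-90,.010)
E
```

```text
target [ 0.4967 -0.309 ]
tcp [ 0.4701 -0.3118  0.0157] j [ 0.65  0.62 -0.14  1.91  0.14  0.61  1.92] w 43.0 F [-0.8  1.  -2.4] t 12.9
world d mm [26.6  2.8 -5.7] tool now [ 5.9  4.7 26.4] after turn [ 5.7  4.7 26.4] rotvec [0.001 0.005 0.004]
```

Emit:
jog_arm(motion=[{"tx":3,"ty":2,"tz":6,"rx":0,"ry":0.003,"rz":0,"jaw":30},{"tx":1,"ty":1,"tz":6,"rx":0,"ry":0,"rz":0,"jaw":30},{"tx":0,"ty":0,"tz":6,"rx":0,"ry":0,"rz":0,"jaw":30},{"tx":0,"ty":0,"tz":3,"rx":0,"ry":0,"rz":0,"jaw":30},{"tx":0,"ty":0,"tz":0,"rx":0,"ry":0,"rz":0,"jaw":30}])

```text
time: 13.32
tcp_pos: [0.4946, -0.3109, 0.0126]
orientation: [-0.857, 1.564, -0.928]
ft_force: [1.3, -0.3, -2.0]
grip_width: 0.0419
```

```bash
python3 - <<'E'
from ch import *
bay(1,-70,.010)
im=r.capture('top')[:,:,::-1];cv2.imwrite('pics/t14.png',cv2.resize(im[120:250,230:400],None,fx=4.5,fy=4.5,interpolation=cv2.INTER_CUBIC))
E
```

```text
target [ 0.5167 -0.3104]
tcp [ 0.4946 -0.3109  0.0126] j [ 0.62  0.65 -0.14  1.86  0.14  0.64  1.89] w 41.9 F [ 1.3 -0.3 -2. ] t 13.32
world d mm [22.1  0.5 -2.6] tool now [ 2.7  2.1 22. ] after turn [ 2.6  2.1 22. ] rotvec [0.001 0.004 0.005]
```

View pics/t14.png

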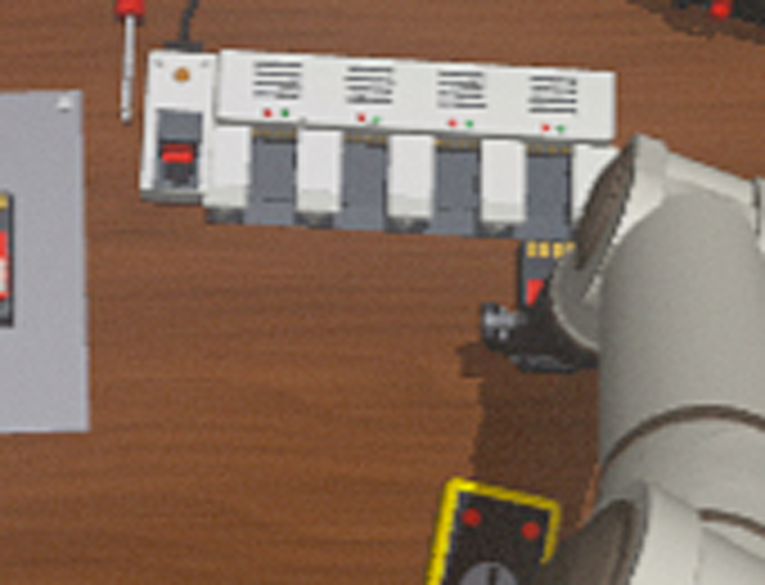

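Emit:
jog_arm(motion=[{"tx":2,"ty":1,"tz":6,"rx":0,"ry":0.004,"rz":0.004,"jaw":30},{"tx":0,"ty":1,"tz":8,"rx":0,"ry":0,"rz":0,"jaw":30},{"tx":0,"ty":0,"tz":8,"rx":0,"ry":0,"rz":0,"jaw":30},{"tx":0,"ty":0,"tz":8,"rx":0,"ry":0,"rz":0,"jaw":30},{"tx":0,"ty":0,"tz":0,"rx":0,"ry":0,"rz":0,"jaw":30}])

```text
time: 13.78
tcp_pos: [0.527, -0.3105, 0.0097]
orientation: [3.024, 1.57, 2.954]
ft_force: [0.9, 0.6, -1.6]
grip_width: 0.0421
```

```bash
python3 - <<'E'
from ch import *
bay(1,-14.5,.010)
E
```

```text
target [ 0.572  -0.3144]
tcp [ 0.527  -0.3105  0.0097] j [ 0.59  0.69 -0.14  1.78  0.14  0.68  1.88] w 42.1 F [ 0.9  0.6 -1.6] t 13.78
world d mm [45.  -3.8  0.3] tool now [-0.4 -0.6 45.1] after turn [-0.3 -0.6 45.1] rotvec [ 0.001 -0.001 -0.   ]
```

Emit:
jog_arm(motion=[{"tx":0,"ty":0,"tz":7,"rx":0,"ry":0,"rz":0,"jaw":30},{"tx":0,"ty":0,"tz":8,"rx":0,"ry":0,"rz":0,"jaw":30},{"tx":0,"ty":0,"tz":8,"rx":0,"ry":0,"rz":0,"jaw":30},{"tx":0,"ty":0,"tz":8,"rx":0,"ry":0,"rz":0,"jaw":30},{"tx":0,"ty":0,"tz":0,"rx":0,"ry":0,"rz":0,"jaw":30}])

```text
time: 14.2
tcp_pos: [0.5618, -0.3128, 0.0096]
orientation: [2.953, 1.57, 2.883]
ft_force: [0.7, -0.1, -2.7]
grip_width: 0.0419
```

```bash
python3 - <<'E'
from ch import *
bay(1,-14.5,.010)
E
```

```text
target [ 0.572  -0.3144]
tcp [ 0.5618 -0.3128  0.0096] j [ 0.57  0.73 -0.14  1.7   0.14  0.72  1.86] w 41.9 F [ 0.7 -0.1 -2.7] t 14.2
world d mm [10.2 -1.6  0.4] tool now [-0.4 -0.8 10.3] after turn [-0.4 -0.8 10.3] rotvec [ 0.001 -0.001 -0.   ]
```

Emit:
jog_arm(motion=[{"tx":0,"ty":0,"tz":4,"rx":0,"ry":0,"rz":0,"jaw":30},{"tx":0,"ty":0,"tz":4,"rx":0,"ry":0,"rz":0,"jaw":30},{"tx":0,"ty":0,"tz":4,"rx":0,"ry":0,"rz":0,"jaw":30},{"tx":0,"ty":0,"tz":3,"rx":0,"ry":0,"rz":0,"jaw":30}])

```text
time: 14.53
tcp_pos: [0.5697, -0.3133, 0.0085]
orientation: [2.983, 1.553, 2.911]
ft_force: [-8.2, 3.3, 12.3]
grip_width: 0.0419
```

```bash
python3 - <<'E'
from ch import *
bay(1,-14.5,.010)
im=r.capture('wrist')[:,:,::-1];cv2.imwrite('pics/w15.png',im)
E
```

```text
target [ 0.572  -0.3144]
tcp [ 0.5697 -0.3133  0.0085] j [ 0.55  0.75 -0.13  1.67  0.14  0.75  1.85] w 41.9 F [-8.2  3.3 12.3] t 14.53
world d mm [ 2.4 -1.1  1.5] tool now [-1.5 -0.9  2.4] after turn [-1.5 -0.9  2.4] rotvec [-0.001 -0.017 -0.003]
```

View pics/w15.png

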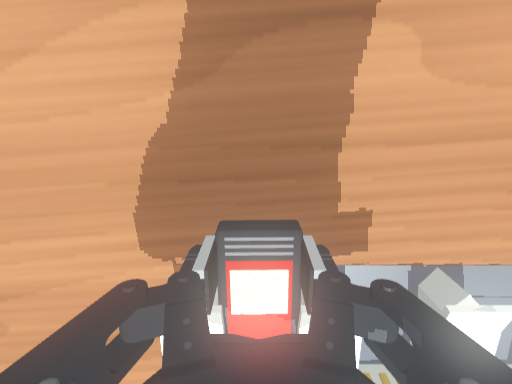

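Emit:
jog_arm(motion=[{"tx":0,"ty":0,"tz":0,"rx":0,"ry":0,"rz":0,"jaw":54},{"tx":0,"ty":0,"tz":-2,"rx":0,"ry":0,"rz":0,"jaw":54},{"tx":0,"ty":0,"tz":0,"rx":0,"ry":0,"rz":0,"jaw":54},{"tx":-15,"ty":0,"tz":-3,"rx":0,"ry":-0.01,"rz":0,"jaw":54},{"tx":-30,"ty":0,"tz":-5,"rx":0,"ry":0,"rz":0,"jaw":54},{"tx":-40,"ty":0,"tz":-20,"rx":0,"ry":0,"rz":0,"jaw":0},{"tx":-30,"ty":0,"tz":-30,"rx":0,"ry":0,"rz":0,"jaw":0},{"tx":0,"ty":0,"tz":-10,"rx":0,"ry":0,"rz":0,"jaw":0},{"tx":0,"ty":0,"tz":0,"rx":0,"ry":0,"rz":0,"jaw":0}])

```text
time: 15.33
tcp_pos: [0.5014, -0.3086, 0.1268]
orientation: [2.729, 1.566, 2.658]
ft_force: [0.5, 0.2, -0.3]
grip_width: 0.0057
```

```bash
python3 - <<'E'
from ch import *
bay(1,-80,.120)
i=r.camera_info('wrist');im=r.capture('wrist')[:,:,::-1];cv2.imwrite('pics/w16.png',im)
np.save('w16.npy',i['camera_from_world'])
q=R2@[-.032,-.132]+O; print('tail expect px',proj(i,[*q,.023]))
E
```

```text
target [ 0.5067 -0.3097]
tcp [ 0.5014 -0.3086  0.1268] j [ 0.63  0.49 -0.16  1.8   0.1   0.87  1.92] w 5.7 F [ 0.5  0.2 -0.3] t 15.33
world d mm [ 5.3 -1.1 -6.8] tool now [ 6.7 -0.8  5.4] after turn [ 6.8 -0.7  5.3] rotvec [ 0.    -0.005 -0.002]
tail expect px [[259.63764607 246.59323761]]
```

View pics/w16.png

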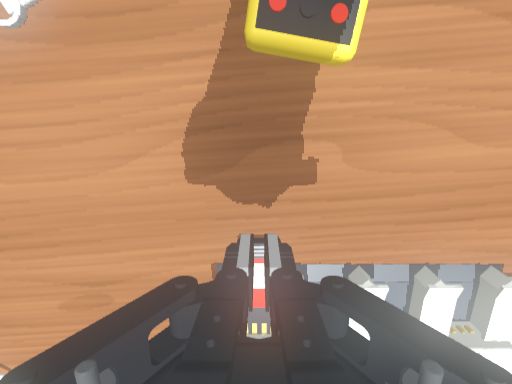

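Emit:
jog_arm(motion=[{"tx":20,"ty":0,"tz":-3,"rx":0,"ry":-0.005,"rz":0,"jaw":0},{"tx":35,"ty":0,"tz":0,"rx":0,"ry":0,"rz":0,"jaw":0},{"tx":30,"ty":0,"tz":0,"rx":0,"ry":0,"rz":0,"jaw":0},{"tx":20,"ty":0,"tz":0,"rx":0,"ry":0,"rz":0,"jaw":0},{"tx":0,"ty":0,"tz":0,"rx":0,"ry":0,"rz":0,"jaw":0},{"tx":0,"ty":0,"tz":0,"rx":0,"ry":0,"rz":0,"jaw":0}])

```text
time: 15.88
tcp_pos: [0.5076, -0.3089, 0.016]
orientation: [0.085, 1.561, 0.016]
ft_force: [0.2, -0.2, -0.7]
grip_width: 0.0001
```

```bash
python3 - <<'E'
from ch import *
bay(1,-43,.014)
E
```

```text
target [ 0.5436 -0.3123]
tcp [ 0.5076 -0.3089  0.016 ] j [ 0.61  0.65 -0.14  1.84  0.13  0.65  1.9 ] w 0.1 F [ 0.2 -0.2 -0.7] t 15.88
world d mm [36.  -3.5 -2. ] tool now [ 2.3 -1.  36.1] after turn [ 2.  -0.9 36.1] rotvec [ 0.002  0.009 -0.001]
```

Emit:
jog_arm(motion=[{"tx":1,"ty":-1,"tz":8,"rx":0,"ry":0.009,"rz":0,"jaw":0},{"tx":0,"ty":0,"tz":8,"rx":0,"ry":0,"rz":0,"jaw":0},{"tx":0,"ty":0,"tz":8,"rx":0,"ry":0,"rz":0,"jaw":0},{"tx":0,"ty":0,"tz":6,"rx":0,"ry":0,"rz":0,"jaw":0},{"tx":0,"ty":0,"tz":6,"rx":0,"ry":0,"rz":0,"jaw":0},{"tx":0,"ty":0,"tz":5,"rx":0,"ry":0,"rz":0,"jaw":0}])

```text
time: 16.38
tcp_pos: [0.5421, -0.3116, 0.0149]
orientation: [2.921, 1.55, 2.851]
ft_force: [-17.0, 2.9, 15.2]
grip_width: 0.0004
```

```bash
python3 - <<'E'
from ch import *
bay(1,-43,.014)
E
```

```text
target [ 0.5436 -0.3123]
tcp [ 0.5421 -0.3116  0.0149] j [ 0.58  0.71 -0.13  1.73  0.14  0.73  1.87] w 0.4 F [-17.    2.9  15.2] t 16.38
world d mm [ 1.4 -0.8 -0.9] tool now [ 0.9 -0.7  1.5] after turn [ 0.9 -0.6  1.5] rotvec [ 0.001 -0.02  -0.005]
```

Emit:
jog_arm(motion=[{"tx":0,"ty":0,"tz":-8,"rx":0,"ry":-0.02,"rz":0,"jaw":0},{"tx":-25,"ty":0,"tz":-10,"rx":0,"ry":0,"rz":0,"jaw":0},{"tx":-40,"ty":0,"tz":0,"rx":0,"ry":0,"rz":0,"jaw":0},{"tx":-40,"ty":10,"tz":10,"rx":0,"ry":0,"rz":0,"jaw":0},{"tx":-20,"ty":30,"tz":15,"rx":-0.045,"ry":0,"rz":0,"jaw":0},{"tx":0,"ty":35,"tz":15,"rx":-0.045,"ry":0,"rz":0,"jaw":0},{"tx":0,"ty":35,"tz":15,"rx":0,"ry":0,"rz":0,"jaw":0},{"tx":0,"ty":35,"tz":15,"rx":0,"ry":0,"rz":0,"jaw":0},{"tx":0,"ty":35,"tz":15,"rx":0,"ry":0,"rz":0,"jaw":0},{"tx":0,"ty":35,"tz":15,"rx":0,"ry":0,"rz":0,"jaw":0},{"tx":0,"ty":35,"tz":15,"rx":0,"ry":0,"rz":0,"jaw":0},{"tx":0,"ty":35,"tz":10,"rx":0,"ry":0,"rz":0,"jaw":0},{"tx":0,"ty":35,"tz":0,"rx":0,"ry":0,"rz":0,"jaw":0},{"tx":0,"ty":35,"tz":0,"rx":0,"ry":0,"rz":0,"jaw":0},{"tx":0,"ty":0,"tz":0,"rx":0,"ry":0,"rz":0,"jaw":0},{"tx":0,"ty":0,"tz":0,"rx":0,"ry":0,"rz":0,"jaw":0}])

```text
time: 17.72
tcp_pos: [0.6634, 0.0572, 0.163]
orientation: [0.097, 1.546, 0.111]
ft_force: [0.2, -1.3, -0.8]
grip_width: 0.0003
```

```bash
python3 - <<'E'
from ch import *
plan([.652,.1145,.05],yaw=.02)
i=r.camera_info('wrist');im=r.capture('wrist')[:,:,::-1];cv2.imwrite('pics/w17.png',im)
np.save('w17.npy',i['camera_from_world'])
E
```

```text
tcp [0.6634 0.0572 0.163 ] j [ 0.05  0.56 -0.25  1.6   0.16  0.98  1.34] w 0.3 F [ 0.2 -1.3 -0.8] t 17.72
world d mm [ -11.4   57.3 -113. ] tool now [112.9  57.2 -13.4] after turn [113.   57.6 -10.2] rotvec [-0.005  0.025 -0.002]
```

View pics/w17.png

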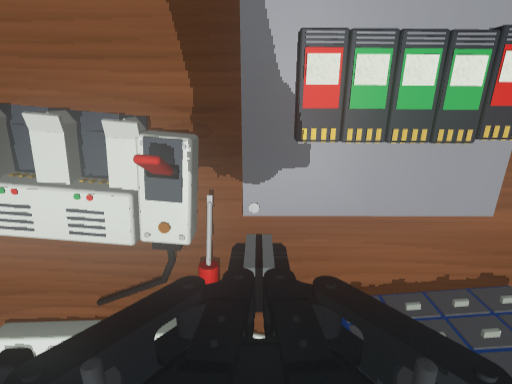

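```bash
python3 - <<'E'
from h import *
i=r.camera_info('wrist');i['camera_from_world']=np.load('w17.npy')
im=cv2.imread('pics/w17.png');cv2.imwrite('pics/w17a.png',cv2.resize(im[20:150,285:512],None,fx=3.5,fy=3.5,interpolation=cv2.INTER_CUBIC))
print(ray(i,[(304,31),(348,31),(344,141),(302,141)],.02).round(4))
E
```

```text
[[0.5286 0.0935 0.02  ]
 [0.528  0.1322 0.02  ]
 [0.624  0.1392 0.02  ]
 [0.6246 0.0977 0.02  ]]
```

View pics/w17a.png

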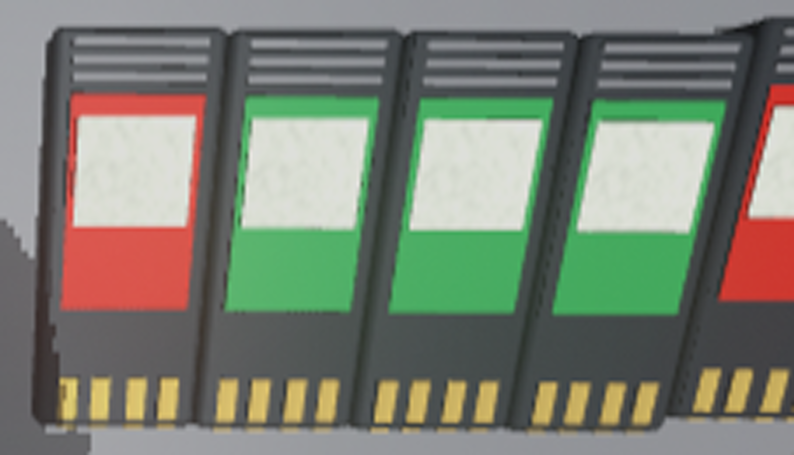

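Emit:
jog_arm(motion=[{"tx":10,"ty":20,"tz":-3,"rx":-0.01,"ry":0.025,"rz":0,"jaw":0},{"tx":20,"ty":22,"tz":-3,"rx":0,"ry":0,"rz":0,"jaw":0},{"tx":25,"ty":15,"tz":-3,"rx":0,"ry":0,"rz":0,"jaw":0},{"tx":25,"ty":0,"tz":0,"rx":0,"ry":0,"rz":0,"jaw":0},{"tx":25,"ty":0,"tz":0,"rx":0,"ry":0,"rz":0,"jaw":0},{"tx":0,"ty":0,"tz":0,"rx":0,"ry":0,"rz":0,"jaw":0},{"tx":0,"ty":0,"tz":0,"rx":0,"ry":0,"rz":0,"jaw":0}])

```text
time: 18.35
tcp_pos: [0.6603, 0.1083, 0.0613]
orientation: [0.087, 1.559, 0.101]
ft_force: [0.4, 0.3, 0.2]
grip_width: 0.0001
```

```bash
python3 - <<'E'
from ch import *
plan([.652,.115,.009],yaw=.02)
i=r.camera_info('wrist');im=r.capture('wrist')[:,:,::-1];cv2.imwrite('pics/w18.png',im)
E
```

```text
tcp [0.6603 0.1083 0.0613] j [-0.04  0.69 -0.23  1.63  0.2   0.83  1.23] w 0.1 F [0.4 0.3 0.2] t 18.35
world d mm [ -8.3   6.7 -52.3] tool now [52.2  6.7 -8.8] after turn [52.3  6.8 -8.2] rotvec [-0.006  0.012 -0.001]
```

View pics/w18.png

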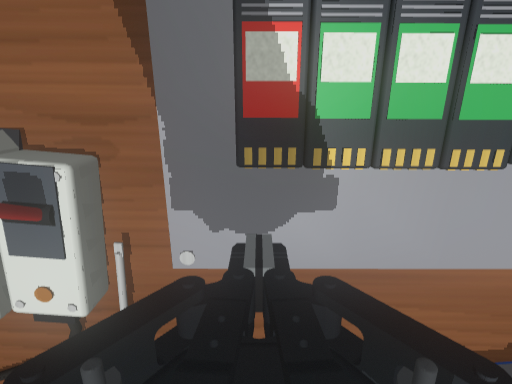

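Emit:
jog_arm(motion=[{"tx":15,"ty":4,"tz":-4,"rx":-0.006,"ry":0.012,"rz":0,"jaw":0},{"tx":15,"ty":3,"tz":-3,"rx":0,"ry":0,"rz":0,"jaw":0},{"tx":14,"ty":0,"tz":0,"rx":0,"ry":0,"rz":0,"jaw":0},{"tx":0,"ty":0,"tz":0,"rx":0,"ry":0,"rz":0,"jaw":0},{"tx":0,"ty":0,"tz":0,"rx":0,"ry":0,"rz":0,"jaw":0}])

```text
time: 18.82
tcp_pos: [0.6583, 0.1118, 0.0208]
orientation: [0.071, 1.563, 0.086]
ft_force: [0.1, -0.7, 0.7]
grip_width: -0.0001
```

```bash
python3 - <<'E'
from ch import *
plan([.575,.113,.009],yaw=.02)
i=r.camera_info('wrist');im=r.capture('wrist')[:,:,::-1];cv2.imwrite('pics/w19.png',im)
E
```

```text
tcp [0.6583 0.1118 0.0208] j [-0.06  0.75 -0.22  1.64  0.21  0.77  1.22] w -0.1 F [ 0.1 -0.7  0.7] t 18.82
world d mm [-83.3   1.2 -11.8] tool now [ 11.1   2.4 -83.3] after turn [ 11.8   2.9 -83.2] rotvec [-0.005  0.008 -0.001]
```

View pics/w19.png

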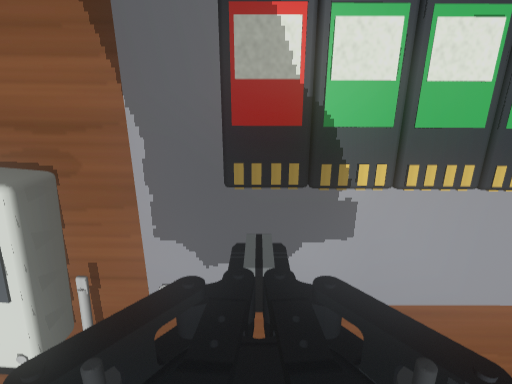

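Emit:
jog_arm(motion=[{"tx":7,"ty":3,"tz":0,"rx":0,"ry":0.008,"rz":0,"jaw":0},{"tx":5,"ty":1,"tz":0,"rx":0,"ry":0,"rz":0,"jaw":0},{"tx":0,"ty":0,"tz":0,"rx":0,"ry":0,"rz":0,"jaw":0},{"tx":0,"ty":0,"tz":-6,"rx":0,"ry":0,"rz":0,"jaw":0},{"tx":0,"ty":0,"tz":-8,"rx":0,"ry":0,"rz":0,"jaw":0},{"tx":0,"ty":0,"tz":-8,"rx":0,"ry":0,"rz":0,"jaw":0},{"tx":0,"ty":0,"tz":-8,"rx":0,"ry":0,"rz":0,"jaw":0},{"tx":0,"ty":0,"tz":-4,"rx":0,"ry":0,"rz":0,"jaw":0}])

```text
time: 19.53
tcp_pos: [0.6238, 0.1156, 0.0102]
orientation: [0.313, 1.567, 0.327]
ft_force: [0.0, -0.5, -0.0]
grip_width: -0.0001
```

```bash
python3 - <<'E'
from ch import *
plan([.575,.114,.009],yaw=.02)
i=r.camera_info('wrist');im=r.capture('wrist')[:,:,::-1];cv2.imwrite('pics/w20.png',im)
E
```

```text
tcp [0.6238 0.1156 0.0102] j [-0.07  0.72 -0.22  1.73  0.22  0.71  1.19] w -0.1 F [ 0.  -0.5 -0. ] t 19.53
world d mm [-48.8  -1.6  -1.2] tool now [  1.   -0.9 -48.8] after turn [  1.2  -0.6 -48.8] rotvec [-0.006  0.004 -0.001]
```

View pics/w20.png

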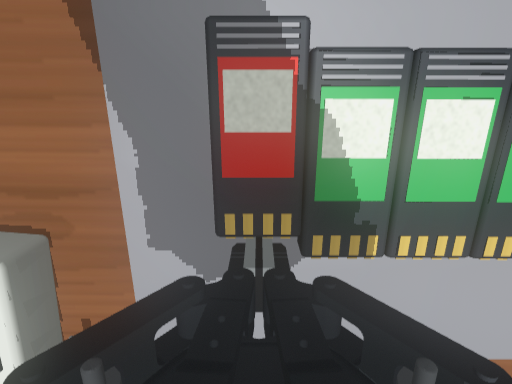

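Pack moving straight (nose now about 15 mm ahead of its neighbours), neighbours still. Continue.

Emit:
jog_arm(motion=[{"tx":0,"ty":0,"tz":-8,"rx":0,"ry":0.004,"rz":0,"jaw":0},{"tx":0,"ty":0,"tz":-8,"rx":0,"ry":0,"rz":0,"jaw":0},{"tx":0,"ty":0,"tz":-8,"rx":0,"ry":0,"rz":0,"jaw":0},{"tx":0,"ty":0,"tz":-8,"rx":0,"ry":0,"rz":0,"jaw":0},{"tx":0,"ty":0,"tz":-8,"rx":0,"ry":0,"rz":0,"jaw":0},{"tx":0,"ty":0,"tz":0,"rx":0,"ry":0,"rz":0,"jaw":0},{"tx":0,"ty":0,"tz":7,"rx":0,"ry":0,"rz":0,"jaw":0},{"tx":-20,"ty":0,"tz":2,"rx":0,"ry":0,"rz":0,"jaw":0},{"tx":-30,"ty":0,"tz":0,"rx":0,"ry":0,"rz":0,"jaw":70},{"tx":-15,"ty":0,"tz":-20,"rx":0,"ry":0,"rz":0,"jaw":70},{"tx":0,"ty":0,"tz":-30,"rx":0,"ry":0,"rz":0,"jaw":70},{"tx":0,"ty":0,"tz":-30,"rx":0,"ry":0,"rz":0,"jaw":70},{"tx":0,"ty":0,"tz":-20,"rx":0,"ry":0,"rz":0,"jaw":70},{"tx":0,"ty":0,"tz":0,"rx":0,"ry":0,"rz":0,"jaw":70},{"tx":0,"ty":0,"tz":0,"rx":0,"ry":0,"rz":0,"jaw":70}])

```text
time: 20.83
tcp_pos: [0.4908, 0.1137, 0.0798]
orientation: [0.436, 1.566, 0.448]
ft_force: [0.9, 0.4, 0.7]
grip_width: 0.0699
```

```bash
python3 - <<'E'
from ch import *
plan([.484,.1135,.006],yaw=.02)
i=r.camera_info('wrist');im=r.capture('wrist')[:,:,::-1];cv2.imwrite('pics/w21.png',im)
np.save('w21.npy',i['camera_from_world'])
E
```

```text
tcp [0.4908 0.1137 0.0798] j [-0.06  0.44 -0.26  2.04  0.18  0.68  1.15] w 69.9 F [0.9 0.4 0.7] t 20.83
world d mm [ -6.8  -0.2 -73.8] tool now [73.7 -0.2 -7.1] after turn [73.8 -0.  -6.8] rotvec [-0.007  0.004 -0.002]
```

View pics/w21.png

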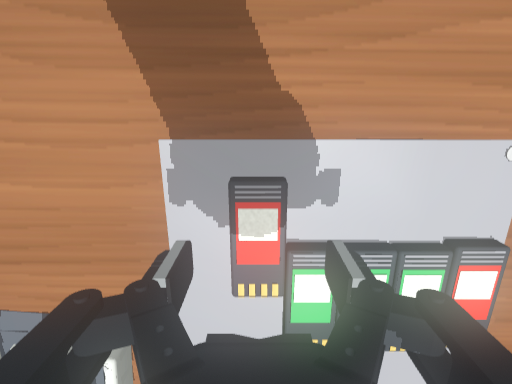

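Emit:
jog_arm(motion=[{"tx":20,"ty":-1,"tz":-6,"rx":0,"ry":0.004,"rz":0,"jaw":70},{"tx":20,"ty":-1,"tz":-5,"rx":0,"ry":0,"rz":0,"jaw":70},{"tx":18,"ty":0,"tz":-3,"rx":0,"ry":0,"rz":0,"jaw":70},{"tx":10,"ty":0,"tz":-2,"rx":0,"ry":0,"rz":0,"jaw":70},{"tx":0,"ty":0,"tz":0,"rx":0,"ry":0,"rz":0,"jaw":70}])

```text
time: 21.3
tcp_pos: [0.4851, 0.1127, 0.0109]
orientation: [0.403, 1.559, 0.413]
ft_force: [-0.6, 0.9, 0.5]
grip_width: 0.0704
```

```bash
python3 - <<'E'
from h import *
plan([.484,.112,.006],yaw=.02)
E
```

```text
tcp [0.4851 0.1127 0.0109] j [-0.1   0.55 -0.22  2.08  0.23  0.52  1.1 ] w 70.4 F [-0.6  0.9  0.5] t 21.3
world d mm [-1.1 -0.7 -4.9] tool now [ 4.9 -0.7 -1.1] after turn [ 4.9 -0.7 -1.1] rotvec [-0.01   0.011 -0.004]
```

Emit:
jog_arm(motion=[{"tx":4,"ty":0,"tz":-1,"rx":-0.01,"ry":0.011,"rz":0,"jaw":65},{"tx":1,"ty":0,"tz":0,"rx":0,"ry":0,"rz":0,"jaw":55},{"tx":0,"ty":0,"tz":0,"rx":0,"ry":0,"rz":0,"jaw":30},{"tx":0,"ty":0,"tz":0,"rx":0,"ry":0,"rz":0,"jaw":30},{"tx":0,"ty":0,"tz":0,"rx":0,"ry":0,"rz":0,"jaw":30},{"tx":0,"ty":0,"tz":0,"rx":0,"ry":0,"rz":0,"jaw":30}], grip_force=70)

```text
time: 21.8
tcp_pos: [0.4886, 0.1134, 0.0075]
orientation: [1.169, 1.565, 1.189]
ft_force: [0.4, 0.2, -0.6]
grip_width: 0.0419
```

```bash
python3 - <<'E'
from h import *
plan([.484,.112,.006],yaw=.02)
im=r.capture('wrist')[:,:,::-1];cv2.imwrite('pics/w22.png',im)
E
```

```text
tcp [0.4886 0.1134 0.0075] j [-0.09  0.57 -0.22  2.06  0.23  0.53  1.11] w 41.9 F [ 0.4  0.2 -0.6] t 21.8
world d mm [-4.6 -1.4 -1.5] tool now [ 1.5 -1.3 -4.6] after turn [ 1.5 -1.3 -4.6] rotvec [-0.     0.002 -0.005]
```

View pics/w22.png

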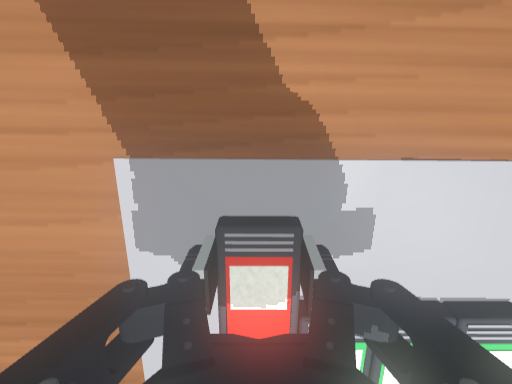

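Emit:
jog_arm(motion=[{"tx":-2,"ty":-3,"tz":0,"rx":0,"ry":0,"rz":0,"jaw":30},{"tx":-2,"ty":-8,"tz":-5,"rx":0,"ry":0,"rz":0,"jaw":30},{"tx":-5,"ty":-12,"tz":-5,"rx":0,"ry":0,"rz":0,"jaw":30},{"tx":-15,"ty":-8,"tz":0,"rx":0,"ry":0,"rz":0,"jaw":30},{"tx":-30,"ty":-20,"tz":0,"rx":0,"ry":0,"rz":0,"jaw":30},{"tx":-20,"ty":-30,"tz":0,"rx":0.045,"ry":0,"rz":0,"jaw":30},{"tx":0,"ty":-35,"tz":0,"rx":0.045,"ry":0,"rz":0,"jaw":30},{"tx":0,"ty":-35,"tz":0,"rx":0,"ry":0,"rz":0,"jaw":30},{"tx":0,"ty":-35,"tz":0,"rx":0,"ry":0,"rz":0,"jaw":30},{"tx":0,"ty":-35,"tz":0,"rx":0,"ry":0,"rz":0,"jaw":30},{"tx":0,"ty":-35,"tz":0,"rx":0,"ry":0,"rz":0,"jaw":30},{"tx":0,"ty":-35,"tz":0,"rx":0,"ry":0,"rz":0,"jaw":30},{"tx":0,"ty":-35,"tz":0,"rx":0,"ry":0,"rz":0,"jaw":30},{"tx":0,"ty":-10,"tz":0,"rx":0,"ry":0,"rz":0,"jaw":30},{"tx":0,"ty":0,"tz":0,"rx":0,"ry":0,"rz":0,"jaw":30},{"tx":0,"ty":0,"tz":0,"rx":0,"ry":0,"rz":0,"jaw":30}])

```text
time: 23.18
tcp_pos: [0.4533, -0.2457, 0.0867]
orientation: [0.176, 1.567, 0.101]
ft_force: [-1.2, 1.1, -1.1]
grip_width: 0.0423
```

```bash
python3 - <<'E'
from ch import *
bay(2,-115,.011)
im=r.capture('wrist')[:,:,::-1];cv2.imwrite('pics/w23.png',im)
E
```

```text
target [ 0.4768 -0.2374]
tcp [ 0.4533 -0.2457  0.0867] j [ 0.6   0.44 -0.18  2.01  0.12  0.7   1.84] w 42.3 F [-1.2  1.1 -1.1] t 23.18
world d mm [ 23.4   8.3 -75.7] tool now [75.7 10.  22.5] after turn [75.7  9.9 22.8] rotvec [-0.004  0.004 -0.001]
```

View pics/w23.png

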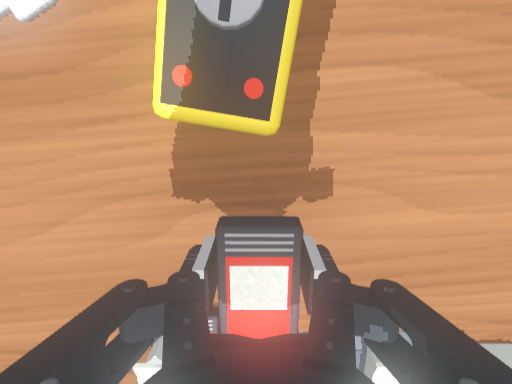

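Emit:
jog_arm(motion=[{"tx":15,"ty":6,"tz":8,"rx":-0.004,"ry":0.004,"rz":0,"jaw":30},{"tx":20,"ty":4,"tz":8,"rx":0,"ry":0,"rz":0,"jaw":30},{"tx":20,"ty":0,"tz":5,"rx":0,"ry":0,"rz":0,"jaw":30},{"tx":12,"ty":0,"tz":2,"rx":0,"ry":0,"rz":0,"jaw":30},{"tx":4,"ty":0,"tz":0,"rx":0,"ry":0,"rz":0,"jaw":30},{"tx":0,"ty":0,"tz":0,"rx":0,"ry":0,"rz":0,"jaw":30},{"tx":0,"ty":0,"tz":0,"rx":0,"ry":0,"rz":0,"jaw":30}])

```text
time: 23.82
tcp_pos: [0.4796, -0.2236, 0.0146]
orientation: [1.614, 1.565, 1.56]
ft_force: [-0.9, 0.3, -1.5]
grip_width: 0.042
```

```bash
python3 - <<'E'
from ch import *
bay(2,-90,.011)
im=r.capture('top')[:,:,::-1];cv2.imwrite('pics/t24.png',cv2.resize(im[120:250,230:400],None,fx=4.5,fy=4.5,interpolation=cv2.INTER_CUBIC))
E
```

```text
target [ 0.5017 -0.2392]
tcp [ 0.4796 -0.2236  0.0146] j [ 0.52  0.58 -0.17  1.99  0.16  0.58  1.77] w 42.0 F [-0.9  0.3 -1.5] t 23.82
world d mm [ 22.1 -15.5  -3.6] tool now [  3.5 -14.3  22.9] after turn [  3.6 -13.9  23.2] rotvec [ 0.017 -0.    -0.006]
```

View pics/t24.png

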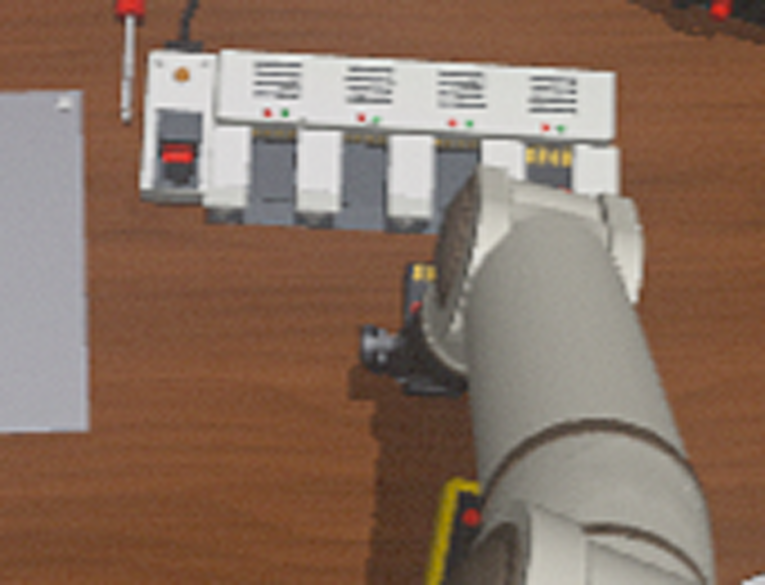

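Emit:
jog_arm(motion=[{"tx":1,"ty":-7,"tz":2,"rx":0.017,"ry":0,"rz":-0.006,"jaw":30},{"tx":0,"ty":-5,"tz":4,"rx":0,"ry":0,"rz":0,"jaw":30},{"tx":0,"ty":0,"tz":5,"rx":0,"ry":0,"rz":0,"jaw":30},{"tx":0,"ty":0,"tz":0,"rx":0,"ry":0,"rz":0,"jaw":30},{"tx":0,"ty":0,"tz":0,"rx":0,"ry":0,"rz":0,"jaw":30}])

```text
time: 24.28
tcp_pos: [0.4924, -0.24, 0.0171]
orientation: [-0.666, 1.564, -0.742]
ft_force: [-0.1, 1.0, -1.1]
grip_width: 0.0422
```

```bash
python3 - <<'E'
from ch import *
bay(2,-70,.011)
E
```

```text
target [ 0.5216 -0.2406]
tcp [ 0.4924 -0.24    0.0171] j [ 0.53  0.6  -0.16  1.95  0.16  0.6   1.76] w 42.2 F [-0.1  1.  -1.1] t 24.28
world d mm [29.2 -0.6 -6.1] tool now [ 6.2  1.7 29.1] after turn [ 6.1  1.5 29.2] rotvec [-0.004  0.005  0.004]
```

Emit:
jog_arm(motion=[{"tx":4,"ty":1,"tz":3,"rx":-0.004,"ry":0.005,"rz":0.004,"jaw":30},{"tx":2,"ty":0,"tz":3,"rx":0,"ry":0,"rz":0,"jaw":30},{"tx":0,"ty":0,"tz":0,"rx":0,"ry":0,"rz":0,"jaw":30},{"tx":0,"ty":0,"tz":0,"rx":0,"ry":0,"rz":0,"jaw":30}])

```text
time: 24.62
tcp_pos: [0.4996, -0.24, 0.011]
orientation: [0.412, 1.57, 0.34]
ft_force: [-0.6, -0.1, -2.2]
grip_width: 0.0423
```

```bash
python3 - <<'E'
from ch import *
bay(2,-18,.011)
im=r.capture('top')[:,:,::-1];cv2.imwrite('pics/t25.png',cv2.resize(im[120:250,230:400],None,fx=4.5,fy=4.5,interpolation=cv2.INTER_CUBIC))
E
```

```text
target [ 0.5735 -0.2443]
tcp [ 0.4996 -0.24    0.011 ] j [ 0.52  0.62 -0.16  1.93  0.16  0.6   1.76] w 42.3 F [-0.6 -0.1 -2.2] t 24.62
world d mm [73.9 -4.3  0. ] tool now [ 0.  1. 74.] after turn [-0.   0.9 74. ] rotvec [-0.001  0.001 -0.   ]
```

View pics/t25.png

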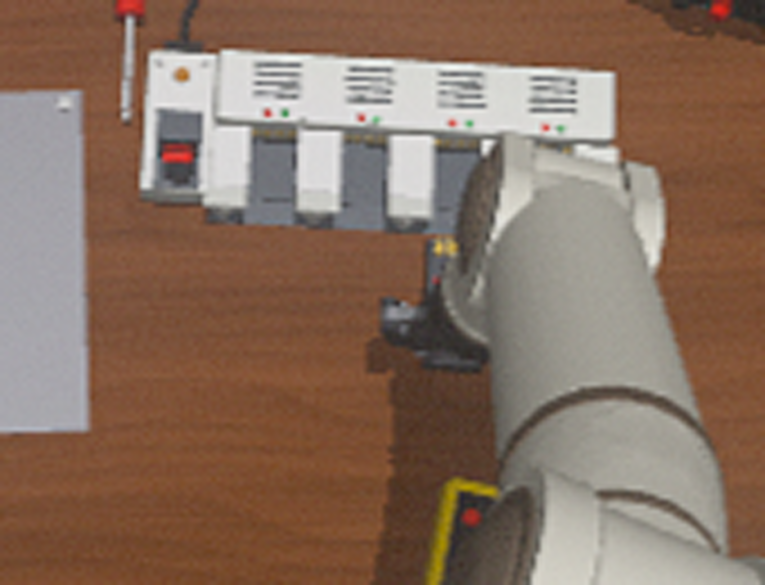

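Aligned (pack edge at column 428 against bay floor from 433). Insert.

Emit:
jog_arm(motion=[{"tx":0,"ty":0,"tz":6,"rx":0,"ry":0,"rz":0,"jaw":30},{"tx":0,"ty":0,"tz":8,"rx":0,"ry":0,"rz":0,"jaw":30},{"tx":0,"ty":0,"tz":8,"rx":0,"ry":0,"rz":0,"jaw":30},{"tx":0,"ty":0,"tz":8,"rx":0,"ry":0,"rz":0,"jaw":30},{"tx":0,"ty":0,"tz":0,"rx":0,"ry":0,"rz":0,"jaw":30}])

```text
time: 25.08
tcp_pos: [0.5233, -0.2401, 0.0085]
orientation: [2.921, 1.553, 2.847]
ft_force: [2.1, -0.4, 2.6]
grip_width: 0.0422
```

```bash
python3 - <<'E'
from ch import *
bay(2,-18,.0105)
E
```

```text
target [ 0.5735 -0.2443]
tcp [ 0.5233 -0.2401  0.0085] j [ 0.5   0.66 -0.15  1.86  0.16  0.65  1.75] w 42.2 F [ 2.1 -0.4  2.6] t 25.08
world d mm [50.2 -4.2  2. ] tool now [-2.9 -0.5 50.3] after turn [-2.  -0.7 50.3] rotvec [-0.002 -0.017 -0.004]
```

Emit:
jog_arm(motion=[{"tx":-2,"ty":-1,"tz":3,"rx":0,"ry":-0.017,"rz":-0.004,"jaw":30},{"tx":0,"ty":0,"tz":7,"rx":0,"ry":0,"rz":0,"jaw":30},{"tx":0,"ty":0,"tz":7,"rx":0,"ry":0,"rz":0,"jaw":30},{"tx":0,"ty":0,"tz":7,"rx":0,"ry":0,"rz":0,"jaw":30},{"tx":0,"ty":0,"tz":0,"rx":0,"ry":0,"rz":0,"jaw":30}])

```text
time: 25.5
tcp_pos: [0.5524, -0.2423, 0.011]
orientation: [-0.06, 1.566, -0.132]
ft_force: [0.9, -0.7, -0.3]
grip_width: 0.0423
```

```bash
python3 - <<'E'
from ch import *
bay(2,-18,.0105)
E
```

```text
target [ 0.5735 -0.2443]
tcp [ 0.5524 -0.2423  0.011 ] j [ 0.49  0.68 -0.16  1.81  0.16  0.66  1.74] w 42.3 F [ 0.9 -0.7 -0.3] t 25.5
world d mm [21.1 -2.  -0.5] tool now [ 0.6 -0.4 21.2] after turn [ 0.5 -0.5 21.2] rotvec [-0.001  0.005  0.   ]
```

Emit:
jog_arm(motion=[{"tx":0,"ty":0,"tz":6,"rx":0,"ry":0.003,"rz":0,"jaw":30},{"tx":0,"ty":0,"tz":6,"rx":0,"ry":0,"rz":0,"jaw":30},{"tx":0,"ty":0,"tz":6,"rx":0,"ry":0,"rz":0,"jaw":30},{"tx":0,"ty":0,"tz":0,"rx":0,"ry":0,"rz":0,"jaw":30}])

```text
time: 25.83
tcp_pos: [0.5739, -0.2439, 0.0114]
orientation: [-0.175, 1.567, -0.247]
ft_force: [1.0, -0.3, -1.3]
grip_width: 0.0422
```

```bash
python3 - <<'E'
from ch import *
bay(2,-18,.0105)
im=r.capture('wrist')[:,:,::-1];cv2.imwrite('pics/w26.png',im)
E
```

```text
target [ 0.5735 -0.2443]
tcp [ 0.5739 -0.2439  0.0114] j [ 0.47  0.7  -0.15  1.76  0.16  0.69  1.74] w 42.2 F [ 1.  -0.3 -1.3] t 25.83
world d mm [-0.4 -0.4 -0.9] tool now [ 0.9 -0.4 -0.3] after turn [ 0.9 -0.4 -0.3] rotvec [-0.     0.004  0.001]
```

View pics/w26.png

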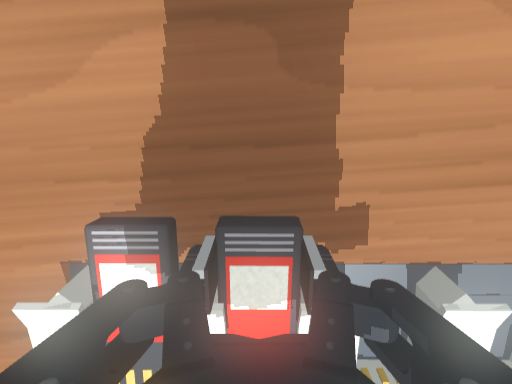

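Emit:
jog_arm(motion=[{"tx":0,"ty":0,"tz":0,"rx":0,"ry":0,"rz":0,"jaw":54},{"tx":0,"ty":0,"tz":0,"rx":0,"ry":0,"rz":0,"jaw":54},{"tx":0,"ty":0,"tz":-2,"rx":0,"ry":0,"rz":0,"jaw":54},{"tx":-15,"ty":0,"tz":-3,"rx":0,"ry":0,"rz":0,"jaw":54},{"tx":-25,"ty":0,"tz":-10,"rx":0,"ry":0,"rz":0,"jaw":54},{"tx":-10,"ty":0,"tz":-25,"rx":0,"ry":0,"rz":0,"jaw":10},{"tx":0,"ty":0,"tz":-25,"rx":0,"ry":0,"rz":0,"jaw":0},{"tx":0,"ty":0,"tz":-5,"rx":0,"ry":0,"rz":0,"jaw":0},{"tx":0,"ty":0,"tz":0,"rx":0,"ry":0,"rz":0,"jaw":0},{"tx":0,"ty":0,"tz":0,"rx":0,"ry":0,"rz":0,"jaw":0}])

```text
time: 26.72
tcp_pos: [0.4989, -0.2399, 0.0638]
orientation: [-0.586, 1.566, -0.659]
ft_force: [-0.0, -0.6, 1.5]
grip_width: 0.0003
```

```bash
python3 - <<'E'
from ch import *
bay(2,-72,.014)
E
```

```text
target [ 0.5197 -0.2405]
tcp [ 0.4989 -0.2399  0.0638] j [ 0.54  0.53 -0.17  1.93  0.14  0.7   1.78] w 0.3 F [-0.  -0.6  1.5] t 26.72
world d mm [ 20.7  -0.5 -49.8] tool now [49.9  1.1 20.5] after turn [49.8  0.9 20.7] rotvec [-0.002  0.004  0.002]
```

Emit:
jog_arm(motion=[{"tx":18,"ty":0,"tz":0,"rx":0,"ry":0,"rz":0,"jaw":0},{"tx":20,"ty":0,"tz":0,"rx":0,"ry":0,"rz":0,"jaw":0},{"tx":10,"ty":1,"tz":4,"rx":0,"ry":0,"rz":0,"jaw":0},{"tx":0,"ty":0,"tz":8,"rx":0,"ry":0,"rz":0,"jaw":0},{"tx":0,"ty":0,"tz":0,"rx":0,"ry":0,"rz":0,"jaw":0}])

```text
time: 27.13
tcp_pos: [0.5178, -0.241, 0.0154]
orientation: [-0.36, 1.56, -0.434]
ft_force: [0.7, 0.8, 1.1]
grip_width: -0.0001
```

```bash
python3 - <<'E'
from ch import *
bay(2,-45,.014)
E
```

```text
target [ 0.5466 -0.2424]
tcp [ 0.5178 -0.241   0.0154] j [ 0.51  0.63 -0.16  1.9   0.16  0.62  1.75] w -0.1 F [0.7 0.8 1.1] t 27.13
world d mm [28.8 -1.4 -1.4] tool now [ 1.7  0.7 28.8] after turn [ 1.4  0.6 28.9] rotvec [-0.002  0.01   0.004]
```

Emit:
jog_arm(motion=[{"tx":1,"ty":0,"tz":8,"rx":0,"ry":0.01,"rz":0,"jaw":0},{"tx":0,"ty":0,"tz":7,"rx":0,"ry":0,"rz":0,"jaw":0},{"tx":0,"ty":0,"tz":6,"rx":0,"ry":0,"rz":0,"jaw":0},{"tx":0,"ty":0,"tz":6,"rx":0,"ry":0,"rz":0,"jaw":0},{"tx":0,"ty":0,"tz":6,"rx":0,"ry":0,"rz":0,"jaw":0},{"tx":0,"ty":0,"tz":5,"rx":0,"ry":0,"rz":0,"jaw":0}])

```text
time: 27.63
tcp_pos: [0.5465, -0.243, 0.0132]
orientation: [-3.085, 1.544, 3.124]
ft_force: [-11.9, 1.1, 9.2]
grip_width: -0.0001
```

```bash
python3 - <<'E'
from ch import *
bay(2,-43,.014)
E
```

```text
target [ 0.5486 -0.2425]
tcp [ 0.5465 -0.243   0.0132] j [ 0.48  0.68 -0.15  1.8   0.16  0.7   1.74] w -0.1 F [-11.9   1.1   9.2] t 27.63
world d mm [2.1 0.4 0.8] tool now [-0.9  0.6  2.1] after turn [-0.8  0.6  2.1] rotvec [-0.003 -0.026  0.001]
```

Emit:
jog_arm(motion=[{"tx":0,"ty":0,"tz":5,"rx":0,"ry":-0.01,"rz":0,"jaw":0},{"tx":0,"ty":0,"tz":5,"rx":0,"ry":0,"rz":0,"jaw":0}])

```text
time: 27.8
tcp_pos: [0.5464, -0.2433, 0.012]
orientation: [3.134, 1.534, 3.058]
ft_force: [-11.9, 1.6, 10.0]
grip_width: -0.0001
```

```bash
python3 - <<'E'
from ch import *
bay(2,-43,.014)
E
```

```text
target [ 0.5486 -0.2425]
tcp [ 0.5464 -0.2433  0.012 ] j [ 0.48  0.68 -0.15  1.79  0.16  0.72  1.74] w -0.1 F [-11.9   1.6  10. ] t 27.8
world d mm [2.2 0.8 2. ] tool now [-2.1  0.9  2.1] after turn [-2.   0.9  2.1] rotvec [-0.005 -0.037 -0.   ]
```

Emit:
jog_arm(motion=[{"tx":0,"ty":0,"tz":-8,"rx":0,"ry":-0.037,"rz":0,"jaw":0},{"tx":-25,"ty":0,"tz":-10,"rx":0,"ry":0,"rz":0,"jaw":0},{"tx":-40,"ty":0,"tz":0,"rx":0,"ry":0,"rz":0,"jaw":0},{"tx":-40,"ty":15,"tz":10,"rx":0,"ry":0,"rz":0,"jaw":0},{"tx":-30,"ty":35,"tz":10,"rx":-0.045,"ry":0,"rz":0,"jaw":0},{"tx":0,"ty":38,"tz":10,"rx":-0.045,"ry":0,"rz":0,"jaw":0},{"tx":0,"ty":38,"tz":10,"rx":0,"ry":0,"rz":0,"jaw":0},{"tx":0,"ty":38,"tz":10,"rx":0,"ry":0,"rz":0,"jaw":0},{"tx":0,"ty":38,"tz":10,"rx":0,"ry":0,"rz":0,"jaw":0},{"tx":0,"ty":38,"tz":10,"rx":0,"ry":0,"rz":0,"jaw":0},{"tx":0,"ty":38,"tz":10,"rx":0,"ry":0,"rz":0,"jaw":0},{"tx":0,"ty":38,"tz":10,"rx":0,"ry":0,"rz":0,"jaw":0},{"tx":0,"ty":38,"tz":10,"rx":0,"ry":0,"rz":0,"jaw":0},{"tx":0,"ty":38,"tz":10,"rx":0,"ry":0,"rz":0,"jaw":0},{"tx":0,"ty":38,"tz":0,"rx":0,"ry":0,"rz":0,"jaw":0},{"tx":0,"ty":38,"tz":0,"rx":0,"ry":0,"rz":0,"jaw":0},{"tx":0,"ty":20,"tz":0,"rx":0,"ry":0,"rz":0,"jaw":0},{"tx":0,"ty":0,"tz":0,"rx":0,"ry":0,"rz":0,"jaw":0}])

```text
time: 29.3
tcp_pos: [0.6505, 0.2629, 0.1631]
orientation: [0.27, 1.553, 0.272]
ft_force: [-0.8, 0.7, -0.5]
grip_width: -0.0001
```

```bash
python3 - <<'E'
from ch import *
plan([.652,.291,.05],yaw=.02)
i=r.camera_info('wrist');im=r.capture('wrist')[:,:,::-1];cv2.imwrite('pics/w27.png',im)
np.save('w27.npy',i['camera_from_world'])
im=r.capture('top')[:,:,::-1];cv2.imwrite('pics/t27.png',cv2.resize(im[120:250,230:400],None,fx=4.5,fy=4.5,interpolation=cv2.INTER_CUBIC))
E
```

```text
tcp [0.6505 0.2629 0.1631] j [-0.23  0.63 -0.29  1.49  0.2   1.04  1.01] w -0.1 F [-0.8  0.7 -0.5] t 29.3
world d mm [   1.5   28.1 -113.1] tool now [113.3  27.5  -0.5] after turn [113.1  28.    2. ] rotvec [-0.018  0.017 -0.005]
```

View pics/w27.png

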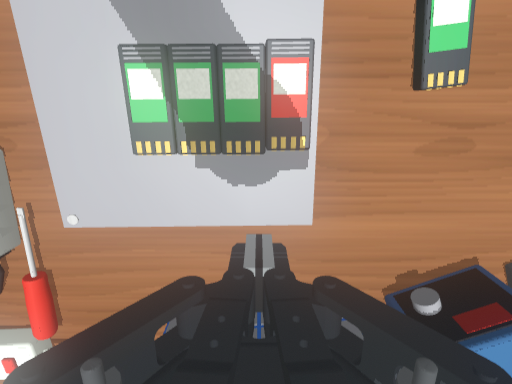

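View pics/t27.png

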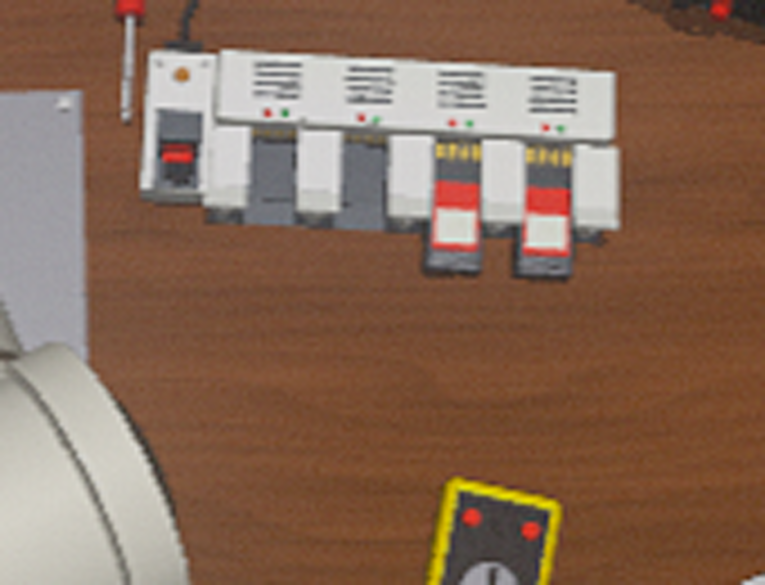

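```bash
python3 - <<'E'
from h import *
i=r.camera_info('wrist');i['camera_from_world']=np.load('w27.npy')
print(ray(i,[(267,40),(313,40),(310,150),(268,150)],.02).round(4))
E
```

```text
[[0.522  0.2689 0.02  ]
 [0.5219 0.3099 0.02  ]
 [0.6201 0.3129 0.02  ]
 [0.6201 0.271  0.02  ]]
```

Emit:
jog_arm(motion=[{"tx":15,"ty":10,"tz":0,"rx":-0.018,"ry":0.017,"rz":0,"jaw":0},{"tx":25,"ty":10,"tz":0,"rx":0,"ry":0,"rz":0,"jaw":0},{"tx":25,"ty":5,"tz":0,"rx":0,"ry":0,"rz":0,"jaw":0},{"tx":25,"ty":0,"tz":0,"rx":0,"ry":0,"rz":0,"jaw":0},{"tx":15,"ty":0,"tz":0,"rx":0,"ry":0,"rz":0,"jaw":0},{"tx":0,"ty":0,"tz":0,"rx":0,"ry":0,"rz":0,"jaw":0},{"tx":0,"ty":0,"tz":0,"rx":0,"ry":0,"rz":0,"jaw":0}])

```text
time: 29.98
tcp_pos: [0.6606, 0.2642, 0.0583]
orientation: [-0.797, 1.558, -0.799]
ft_force: [0.2, -0.5, -0.2]
grip_width: 0.0001
```

```bash
python3 - <<'E'
from ch import *
plan([.648,.291,.009],yaw=.02)
i=r.camera_info('wrist');im=r.capture('wrist')[:,:,::-1];cv2.imwrite('pics/w28.png',im)
E
```

```text
tcp [0.6606 0.2642 0.0583] j [-0.26  0.77 -0.25  1.5   0.24  0.9   0.98] w 0.1 F [ 0.2 -0.5 -0.2] t 29.98
world d mm [-12.6  26.8 -49.3] tool now [ 49.   27.2 -13. ] after turn [ 49.3  27.  -12. ] rotvec [-0.022  0.009  0.009]
```

View pics/w28.png

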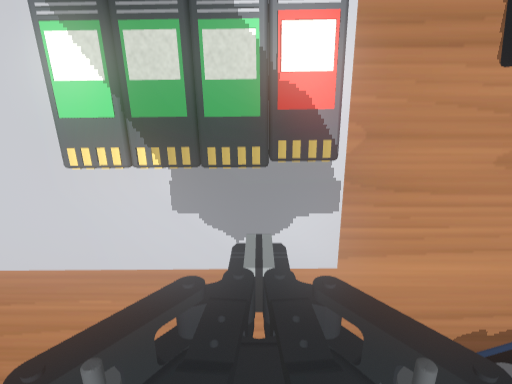

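Emit:
jog_arm(motion=[{"tx":5,"ty":12,"tz":-3,"rx":-0.02,"ry":0.009,"rz":0.009,"jaw":0},{"tx":8,"ty":12,"tz":-3,"rx":0,"ry":0,"rz":0,"jaw":0},{"tx":10,"ty":4,"tz":-2,"rx":0,"ry":0,"rz":0,"jaw":0},{"tx":10,"ty":0,"tz":0,"rx":0,"ry":0,"rz":0,"jaw":0},{"tx":0,"ty":0,"tz":0,"rx":0,"ry":0,"rz":0,"jaw":0},{"tx":0,"ty":0,"tz":0,"rx":0,"ry":0,"rz":0,"jaw":0}])

```text
time: 30.53
tcp_pos: [0.6554, 0.296, 0.0283]
orientation: [0.564, 1.562, 0.583]
ft_force: [-0.3, -0.7, 0.0]
grip_width: 0.0001
```

```bash
python3 - <<'E'
from ch import *
plan([.648,.292,.009],yaw=.02)
i=r.camera_info('wrist');im=r.capture('wrist')[:,:,::-1];cv2.imwrite('pics/w29.png',im)
E
```

```text
tcp [0.6554 0.296  0.0283] j [-0.29  0.82 -0.26  1.49  0.25  0.86  0.96] w 0.1 F [-0.3 -0.7  0. ] t 30.53
world d mm [ -7.4  -4.  -19.3] tool now [19.2 -4.  -7.6] after turn [19.3 -3.9 -7.4] rotvec [-0.001  0.007 -0.004]
```

View pics/w29.png

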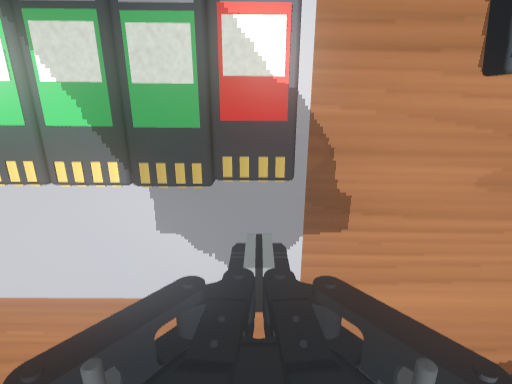

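Emit:
jog_arm(motion=[{"tx":8,"ty":-2,"tz":0,"rx":0,"ry":0.007,"rz":0,"jaw":0},{"tx":8,"ty":-1,"tz":0,"rx":0,"ry":0,"rz":0,"jaw":0},{"tx":4,"ty":-1,"tz":0,"rx":0,"ry":0,"rz":0,"jaw":0},{"tx":0,"ty":0,"tz":0,"rx":0,"ry":0,"rz":0,"jaw":0},{"tx":0,"ty":0,"tz":0,"rx":0,"ry":0,"rz":0,"jaw":0}])

```text
time: 31.0
tcp_pos: [0.6558, 0.2903, 0.0061]
orientation: [1.805, 1.568, 1.823]
ft_force: [0.3, -1.4, 0.6]
grip_width: 0.0001
```

```bash
python3 - <<'E'
from ch import *
plan([.57,.291,.009],yaw=.02)
E
```

```text
tcp [0.6558 0.2903 0.0061] j [-0.29  0.85 -0.25  1.49  0.25  0.84  0.96] w 0.1 F [ 0.3 -1.4  0.6] t 31.0
world d mm [-85.8   0.7   2.9] tool now [ -2.9   2.3 -85.8] after turn [ -2.9   2.5 -85.8] rotvec [-0.002 -0.001 -0.003]
```

Emit:
jog_arm(motion=[{"tx":-3,"ty":0,"tz":-6,"rx":0,"ry":0,"rz":0,"jaw":0},{"tx":0,"ty":0,"tz":-8,"rx":0,"ry":0,"rz":0,"jaw":0},{"tx":0,"ty":0,"tz":-8,"rx":0,"ry":0,"rz":0,"jaw":0},{"tx":0,"ty":0,"tz":-8,"rx":0,"ry":0,"rz":0,"jaw":0},{"tx":0,"ty":0,"tz":-8,"rx":0,"ry":0,"rz":0,"jaw":0},{"tx":0,"ty":0,"tz":0,"rx":0,"ry":0,"rz":0,"jaw":0}])

```text
time: 31.5
tcp_pos: [0.6142, 0.2891, 0.0103]
orientation: [1.485, 1.567, 1.502]
ft_force: [0.7, 0.3, 0.1]
grip_width: 0.0003
```

```bash
python3 - <<'E'
from ch import *
plan([.57,.291,.009],yaw=.02)
i=r.camera_info('wrist');im=r.capture('wrist')[:,:,::-1];cv2.imwrite('pics/w30.png',im)
E
```

```text
tcp [0.6142 0.2891 0.0103] j [-0.3   0.79 -0.26  1.6   0.25  0.79  0.92] w 0.3 F [0.7 0.3 0.1] t 31.5
world d mm [-44.2   1.9  -1.3] tool now [  1.3   2.6 -44.1] after turn [  1.3   2.8 -44.1] rotvec [-0.003  0.    -0.004]
```

View pics/w30.png

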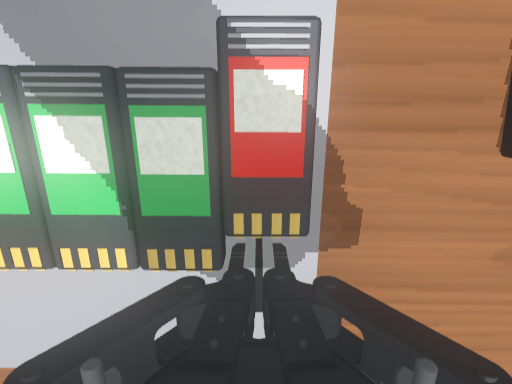

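Emit:
jog_arm(motion=[{"tx":0,"ty":3,"tz":3,"rx":0,"ry":0,"rz":0,"jaw":0},{"tx":0,"ty":2,"tz":0,"rx":0,"ry":0,"rz":0,"jaw":0},{"tx":0,"ty":0,"tz":-8,"rx":0,"ry":0,"rz":0,"jaw":0},{"tx":0,"ty":0,"tz":-8,"rx":0,"ry":0,"rz":0,"jaw":0},{"tx":0,"ty":0,"tz":-8,"rx":0,"ry":0,"rz":0,"jaw":0},{"tx":0,"ty":0,"tz":-8,"rx":0,"ry":0,"rz":0,"jaw":0},{"tx":0,"ty":0,"tz":-8,"rx":0,"ry":0,"rz":0,"jaw":0},{"tx":0,"ty":0,"tz":0,"rx":0,"ry":0,"rz":0,"jaw":0}])

```text
time: 32.22
tcp_pos: [0.5764, 0.2945, 0.0113]
orientation: [0.798, 1.564, 0.815]
ft_force: [-0.5, 0.7, -0.7]
grip_width: 0.0002
```

```bash
python3 - <<'E'
from ch import *
plan([.57,.291,.009],yaw=.02)
i=r.camera_info('wrist');im=r.capture('wrist')[:,:,::-1];cv2.imwrite('pics/w31.png',im)
E
```

```text
tcp [0.5764 0.2945 0.0113] j [-0.33  0.74 -0.26  1.69  0.25  0.73  0.88] w 0.2 F [-0.5  0.7 -0.7] t 32.22
world d mm [-6.4 -3.5 -2.3] tool now [ 2.3 -3.5 -6.4] after turn [ 2.3 -3.4 -6.4] rotvec [-0.003  0.005 -0.005]
```

View pics/w31.png

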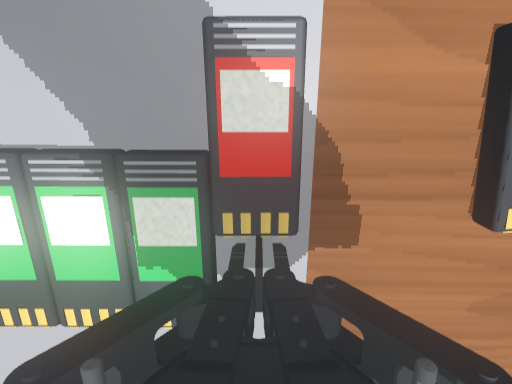

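Emit:
jog_arm(motion=[{"tx":0,"ty":0,"tz":7,"rx":0,"ry":0,"rz":0,"jaw":0},{"tx":-20,"ty":0,"tz":2,"rx":0,"ry":0.005,"rz":0,"jaw":0},{"tx":-30,"ty":0,"tz":0,"rx":0,"ry":0,"rz":0,"jaw":70},{"tx":-15,"ty":0,"tz":-20,"rx":0,"ry":0,"rz":0,"jaw":70},{"tx":0,"ty":0,"tz":-30,"rx":0,"ry":0,"rz":0,"jaw":70},{"tx":0,"ty":0,"tz":-30,"rx":0,"ry":0,"rz":0,"jaw":70},{"tx":0,"ty":0,"tz":-20,"rx":0,"ry":0,"rz":0,"jaw":70},{"tx":0,"ty":0,"tz":0,"rx":0,"ry":0,"rz":0,"jaw":70},{"tx":0,"ty":0,"tz":0,"rx":0,"ry":0,"rz":0,"jaw":70}])

```text
time: 33.02
tcp_pos: [0.4888, 0.2912, 0.0793]
orientation: [1.225, 1.565, 1.236]
ft_force: [0.4, 0.5, -0.0]
grip_width: 0.0698
```

```bash
python3 - <<'E'
from ch import *
plan([.482,.292,.006],yaw=.02)
i=r.camera_info('wrist');im=r.capture('wrist')[:,:,::-1];cv2.imwrite('pics/w32.png',im)
np.save('w32.npy',i['camera_from_world'])
E
```

```text
tcp [0.4888 0.2912 0.0793] j [-0.35  0.54 -0.3   1.88  0.22  0.76  0.82] w 69.8 F [ 0.4  0.5 -0. ] t 33.02
world d mm [ -6.8   0.8 -73.3] tool now [73.3  0.5 -6.9] after turn [73.3  0.9 -6.8] rotvec [-0.009  0.002 -0.005]
```

View pics/w32.png

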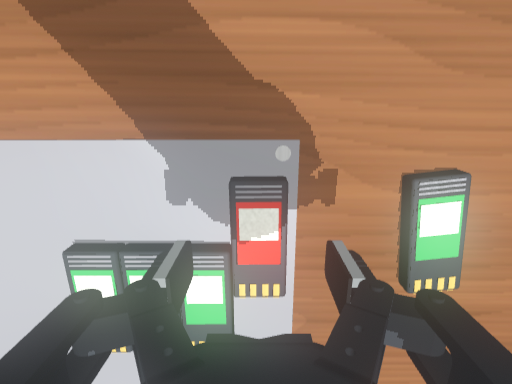

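Emit:
jog_arm(motion=[{"tx":20,"ty":-1,"tz":-6,"rx":-0.009,"ry":0.002,"rz":-0.005,"jaw":70},{"tx":20,"ty":-1,"tz":-5,"rx":0,"ry":0,"rz":0,"jaw":70},{"tx":18,"ty":0,"tz":-3,"rx":0,"ry":0,"rz":0,"jaw":70},{"tx":10,"ty":0,"tz":-3,"rx":0,"ry":0,"rz":0,"jaw":70},{"tx":0,"ty":0,"tz":0,"rx":0,"ry":0,"rz":0,"jaw":70},{"tx":0,"ty":0,"tz":0,"rx":0,"ry":0,"rz":0,"jaw":70}])

```text
time: 33.57
tcp_pos: [0.4819, 0.2897, 0.0097]
orientation: [0.358, 1.563, 0.372]
ft_force: [0.2, 0.8, -0.6]
grip_width: 0.0696
```

```bash
python3 - <<'E'
from h import *
plan([.482,.2895,.006],yaw=.02)
E
```

```text
tcp [0.4819 0.2897 0.0097] j [-0.39  0.64 -0.26  1.92  0.27  0.61  0.77] w 69.6 F [ 0.2  0.8 -0.6] t 33.57
world d mm [ 0.1 -0.2 -3.7] tool now [ 3.7 -0.2  0. ] after turn [ 3.7 -0.2  0.1] rotvec [-0.006  0.007 -0.003]
```

Emit:
jog_arm(motion=[{"tx":3,"ty":0,"tz":-1,"rx":-0.006,"ry":0.007,"rz":0,"jaw":65},{"tx":1,"ty":0,"tz":0,"rx":0,"ry":0,"rz":0,"jaw":55},{"tx":0,"ty":0,"tz":0,"rx":0,"ry":0,"rz":0,"jaw":30},{"tx":0,"ty":0,"tz":0,"rx":0,"ry":0,"rz":0,"jaw":30},{"tx":0,"ty":0,"tz":0,"rx":0,"ry":0,"rz":0,"jaw":30},{"tx":0,"ty":0,"tz":0,"rx":0,"ry":0,"rz":0,"jaw":30}], grip_force=70)

```text
time: 34.07
tcp_pos: [0.4849, 0.291, 0.0087]
orientation: [0.856, 1.564, 0.875]
ft_force: [-0.1, 0.1, -0.9]
grip_width: 0.0418
```

```bash
python3 - <<'E'
from h import *
plan([.482,.2895,.006],yaw=.02)
im=r.capture('wrist')[:,:,::-1];cv2.imwrite('pics/w33.png',im)
E
```

```text
tcp [0.4849 0.291  0.0087] j [-0.38  0.64 -0.26  1.91  0.27  0.62  0.78] w 41.8 F [-0.1  0.1 -0.9] t 34.07
world d mm [-2.9 -1.5 -2.7] tool now [ 2.7 -1.4 -3. ] after turn [ 2.7 -1.4 -3. ] rotvec [-0.001  0.005 -0.005]
```

View pics/w33.png

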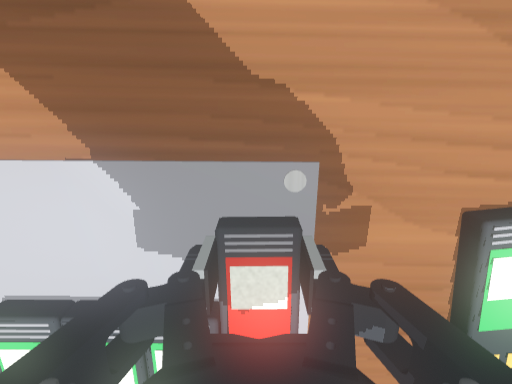

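Emit:
jog_arm(motion=[{"tx":-2,"ty":2,"tz":0,"rx":0,"ry":0,"rz":0,"jaw":30},{"tx":-3,"ty":4,"tz":-4,"rx":0,"ry":0,"rz":0,"jaw":30},{"tx":-10,"ty":4,"tz":-5,"rx":0,"ry":0,"rz":0,"jaw":30},{"tx":-25,"ty":0,"tz":-5,"rx":0,"ry":0,"rz":0,"jaw":30},{"tx":-35,"ty":0,"tz":-5,"rx":0,"ry":0,"rz":0,"jaw":30},{"tx":-25,"ty":0,"tz":0,"rx":0,"ry":0,"rz":0,"jaw":30},{"tx":0,"ty":0,"tz":0,"rx":0,"ry":0,"rz":0,"jaw":30}])

```text
time: 34.7
tcp_pos: [0.4596, 0.3021, 0.113]
orientation: [1.846, 1.567, 1.868]
ft_force: [0.8, 0.1, -1.1]
grip_width: 0.0426
```

```bash
python3 - <<'E'
from ch import *
bay(3,-120,.10)
im=r.capture('wrist')[:,:,::-1];cv2.imwrite('pics/w34.png',im)
E
```

```text
target [ 0.4768 -0.1672]
tcp [0.4596 0.3021 0.113 ] j [-0.37  0.46 -0.32  1.9   0.19  0.81  0.8 ] w 42.6 F [ 0.8  0.1 -1.1] t 34.7
world d mm [  17.2 -469.3  -13. ] tool now [  11.4 -469.6    6.9] after turn [  13.  -466.9   50.6] rotvec [ 0.093 -0.001 -0.003]
```

View pics/w34.png

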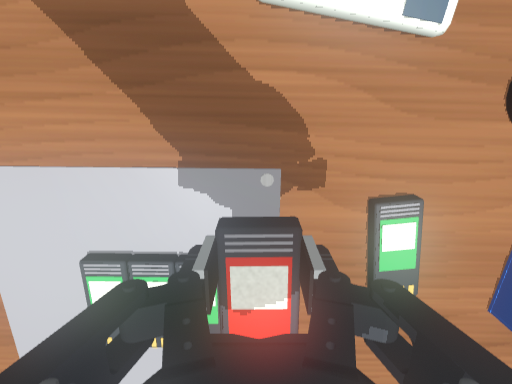

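Emit:
jog_arm(motion=[{"tx":0,"ty":-20,"tz":0,"rx":0.045,"ry":0,"rz":0,"jaw":30},{"tx":0,"ty":-33,"tz":0,"rx":0.045,"ry":0,"rz":0,"jaw":30},{"tx":0,"ty":-35,"tz":0,"rx":0,"ry":0,"rz":0,"jaw":30},{"tx":0,"ty":-35,"tz":0,"rx":0,"ry":0,"rz":0,"jaw":30},{"tx":0,"ty":-35,"tz":0,"rx":0,"ry":0,"rz":0,"jaw":30},{"tx":0,"ty":-35,"tz":0,"rx":0,"ry":0,"rz":0,"jaw":30},{"tx":0,"ty":-35,"tz":0,"rx":0,"ry":0,"rz":0,"jaw":30},{"tx":0,"ty":-35,"tz":0,"rx":0,"ry":0,"rz":0,"jaw":30},{"tx":0,"ty":-35,"tz":0,"rx":0,"ry":0,"rz":0,"jaw":30},{"tx":0,"ty":-35,"tz":0,"rx":0,"ry":0,"rz":0,"jaw":30},{"tx":0,"ty":-35,"tz":0,"rx":0,"ry":0,"rz":0,"jaw":30},{"tx":0,"ty":-35,"tz":0,"rx":0,"ry":0,"rz":0,"jaw":30},{"tx":0,"ty":-35,"tz":0,"rx":0,"ry":0,"rz":0,"jaw":30},{"tx":0,"ty":-20,"tz":0,"rx":0,"ry":0,"rz":0,"jaw":30},{"tx":0,"ty":0,"tz":0,"rx":0,"ry":0,"rz":0,"jaw":30},{"tx":0,"ty":0,"tz":0,"rx":0,"ry":0,"rz":0,"jaw":30}])

```text
time: 36.08
tcp_pos: [0.4064, -0.1777, 0.096]
orientation: [2.981, 1.544, 2.895]
ft_force: [0.2, 1.2, -1.3]
grip_width: 0.0419
```

```bash
python3 - <<'E'
from ch import *
bay(3,-115,.013)
im=r.capture('wrist')[:,:,::-1];cv2.imwrite('pics/w35.png',im)
E
```

```text
target [ 0.4817 -0.1676]
tcp [ 0.4064 -0.1777  0.096 ] j [ 0.47  0.33 -0.14  2.15  0.07  0.69  1.76] w 41.9 F [ 0.2  1.2 -1.3] t 36.08
world d mm [ 75.3  10.1 -83. ] tool now [81.1 16.2 76.3] after turn [83.  15.4 74.4] rotvec [-0.015 -0.026 -0.004]
```

View pics/w35.png

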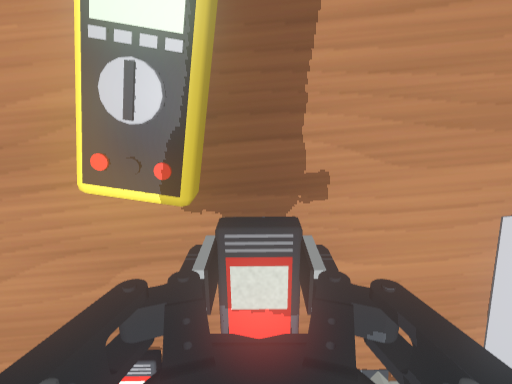

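Emit:
jog_arm(motion=[{"tx":0,"ty":6,"tz":20,"rx":-0.015,"ry":-0.026,"rz":0,"jaw":30},{"tx":0,"ty":5,"tz":25,"rx":0,"ry":0,"rz":0,"jaw":30},{"tx":10,"ty":2,"tz":22,"rx":0,"ry":0,"rz":0,"jaw":30},{"tx":25,"ty":0,"tz":0,"rx":0,"ry":0,"rz":0,"jaw":30},{"tx":25,"ty":0,"tz":0,"rx":0,"ry":0,"rz":0,"jaw":30},{"tx":8,"ty":0,"tz":0,"rx":0,"ry":0,"rz":0,"jaw":30},{"tx":0,"ty":0,"tz":0,"rx":0,"ry":0,"rz":0,"jaw":30},{"tx":0,"ty":0,"tz":0,"rx":0,"ry":0,"rz":0,"jaw":30}])

```text
time: 36.8
tcp_pos: [0.4819, -0.1535, 0.0237]
orientation: [1.133, 1.559, 1.081]
ft_force: [0.8, 0.0, -1.4]
grip_width: 0.0421
```

```bash
python3 - <<'E'
from ch import *
bay(3,-95,.0125)
E
```

```text
target [ 0.5017 -0.169 ]
tcp [ 0.4819 -0.1535  0.0237] j [ 0.38  0.54 -0.14  2.05  0.11  0.56  1.68] w 42.1 F [ 0.8  0.  -1.4] t 36.8
world d mm [ 19.8 -15.5 -11.2] tool now [ 11.1 -14.5  20.5] after turn [ 11.2 -14.   20.9] rotvec [ 0.019  0.005 -0.011]
```

Emit:
jog_arm(motion=[{"tx":3,"ty":-6,"tz":5,"rx":0.019,"ry":0.005,"rz":-0.011,"jaw":30},{"tx":4,"ty":-6,"tz":5,"rx":0,"ry":0,"rz":0,"jaw":30},{"tx":3,"ty":0,"tz":5,"rx":0,"ry":0,"rz":0,"jaw":30},{"tx":0,"ty":0,"tz":0,"rx":0,"ry":0,"rz":0,"jaw":30},{"tx":0,"ty":0,"tz":0,"rx":0,"ry":0,"rz":0,"jaw":30}])

```text
time: 37.22
tcp_pos: [0.5002, -0.1678, 0.0164]
orientation: [-0.454, 1.565, -0.527]
ft_force: [0.1, -0.6, -2.1]
grip_width: 0.0421
```

```bash
python3 - <<'E'
from ch import *
bay(3,-90,.0125)
im=r.capture('top')[:,:,::-1];cv2.imwrite('pics/t36.png',cv2.resize(im[120:250,230:400],None,fx=4.5,fy=4.5,interpolation=cv2.INTER_CUBIC))
E
```

```text
target [ 0.5067 -0.1694]
tcp [ 0.5002 -0.1678  0.0164] j [ 0.37  0.57 -0.12  2.    0.12  0.57  1.66] w 42.1 F [ 0.1 -0.6 -2.1] t 37.22
world d mm [ 6.5 -1.6 -3.9] tool now [ 4.  -1.1  6.5] after turn [ 3.9 -1.1  6.6] rotvec [-0.002  0.005  0.002]
```

View pics/t36.png

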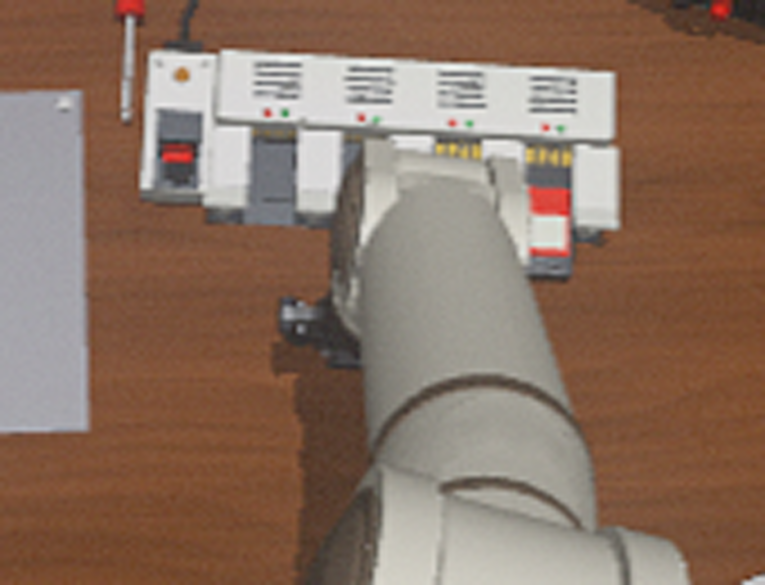

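Emit:
jog_arm(motion=[{"tx":2,"ty":-1,"tz":4,"rx":0,"ry":0.005,"rz":0.002,"jaw":30},{"tx":1,"ty":0,"tz":5,"rx":0,"ry":0,"rz":0,"jaw":30},{"tx":0,"ty":0,"tz":5,"rx":0,"ry":0,"rz":0,"jaw":30},{"tx":0,"ty":0,"tz":5,"rx":0,"ry":0,"rz":0,"jaw":30},{"tx":0,"ty":0,"tz":0,"rx":0,"ry":0,"rz":0,"jaw":30}])

```text
time: 37.68
tcp_pos: [0.5214, -0.171, 0.0142]
orientation: [-0.305, 1.569, -0.379]
ft_force: [-0.5, -0.1, -2.1]
grip_width: 0.042
```

```bash
python3 - <<'E'
from ch import *
bay(3,-18,.0125)
E
```

```text
target [ 0.5785 -0.1745]
tcp [ 0.5214 -0.171   0.0142] j [ 0.36  0.6  -0.12  1.95  0.12  0.6   1.66] w 42.0 F [-0.5 -0.1 -2.1] t 37.68
world d mm [57.1 -3.5 -1.7] tool now [ 1.7  0.7 57.2] after turn [ 1.7  0.6 57.2] rotvec [-0.003  0.001  0.   ]
```

Emit:
jog_arm(motion=[{"tx":1,"ty":0,"tz":5,"rx":0,"ry":0,"rz":0,"jaw":30},{"tx":0,"ty":0,"tz":7,"rx":0,"ry":0,"rz":0,"jaw":30},{"tx":0,"ty":0,"tz":7,"rx":0,"ry":0,"rz":0,"jaw":30},{"tx":0,"ty":0,"tz":7,"rx":0,"ry":0,"rz":0,"jaw":30},{"tx":0,"ty":0,"tz":0,"rx":0,"ry":0,"rz":0,"jaw":30}])

```text
time: 38.1
tcp_pos: [0.5501, -0.1726, 0.0128]
orientation: [-0.003, 1.57, -0.076]
ft_force: [0.1, -1.1, -1.2]
grip_width: 0.0419
```

```bash
python3 - <<'E'
from ch import *
bay(3,-18,.0125)
im=r.capture('wrist')[:,:,::-1];cv2.imwrite('pics/w37.png',im)
E
```

```text
target [ 0.5785 -0.1745]
tcp [ 0.5501 -0.1726  0.0128] j [ 0.35  0.64 -0.12  1.88  0.12  0.63  1.66] w 41.9 F [ 0.1 -1.1 -1.2] t 38.1
world d mm [28.4 -1.9 -0.3] tool now [ 0.4  0.2 28.5] after turn [ 0.3  0.1 28.5] rotvec [-0.002  0.001  0.   ]
```

View pics/w37.png

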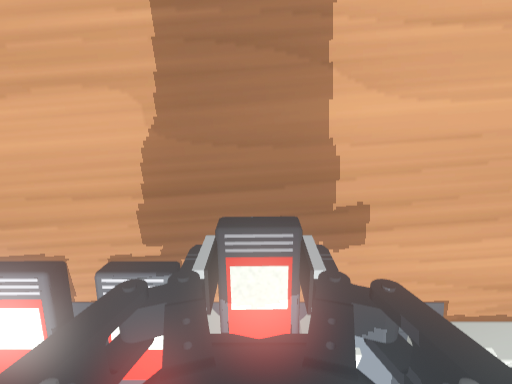

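Emit:
jog_arm(motion=[{"tx":0,"ty":0,"tz":6,"rx":0,"ry":0,"rz":0,"jaw":30},{"tx":0,"ty":0,"tz":6,"rx":0,"ry":0,"rz":0,"jaw":30},{"tx":0,"ty":0,"tz":6,"rx":0,"ry":0,"rz":0,"jaw":30},{"tx":0,"ty":0,"tz":6,"rx":0,"ry":0,"rz":0,"jaw":30},{"tx":0,"ty":0,"tz":0,"rx":0,"ry":0,"rz":0,"jaw":30}])

```text
time: 38.57
tcp_pos: [0.5749, -0.1743, 0.0124]
orientation: [2.925, 1.57, 2.851]
ft_force: [0.9, -0.0, -1.4]
grip_width: 0.0421
```

```bash
python3 - <<'E'
from ch import *
bay(3,-18,.0125)
im=r.capture('wrist')[:,:,::-1];cv2.imwrite('pics/w38.png',im)
E
```

```text
target [ 0.5785 -0.1745]
tcp [ 0.5749 -0.1743  0.0124] j [ 0.34  0.67 -0.12  1.81  0.12  0.67  1.65] w 42.1 F [ 0.9 -0.  -1.4] t 38.57
world d mm [ 3.6 -0.2  0.1] tool now [-0.1  0.1  3.6] after turn [-0.1  0.1  3.6] rotvec [-0.002 -0.001 -0.   ]
```

View pics/w38.png

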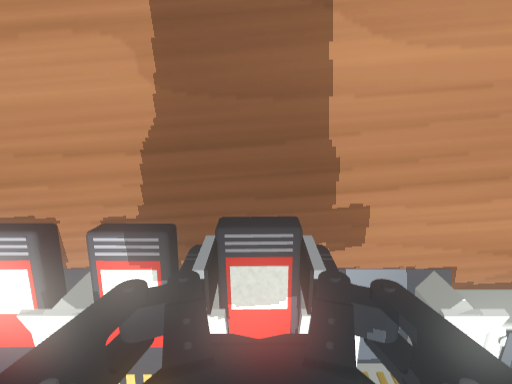

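Remaining gap is about 4 mm against the neighbour's tail (row 217 vs 224). Release and finish by pushing.

Emit:
jog_arm(motion=[{"tx":0,"ty":0,"tz":0,"rx":0,"ry":0,"rz":0,"jaw":54},{"tx":0,"ty":0,"tz":0,"rx":0,"ry":0,"rz":0,"jaw":54},{"tx":0,"ty":0,"tz":-2,"rx":0,"ry":0,"rz":0,"jaw":54},{"tx":-15,"ty":0,"tz":-3,"rx":0,"ry":0,"rz":0,"jaw":54},{"tx":-25,"ty":0,"tz":-10,"rx":0,"ry":0,"rz":0,"jaw":54},{"tx":-10,"ty":0,"tz":-25,"rx":0,"ry":0,"rz":0,"jaw":10},{"tx":0,"ty":0,"tz":-25,"rx":0,"ry":0,"rz":0,"jaw":0},{"tx":0,"ty":0,"tz":-5,"rx":0,"ry":0,"rz":0,"jaw":0},{"tx":0,"ty":0,"tz":0,"rx":0,"ry":0,"rz":0,"jaw":0},{"tx":15,"ty":1,"tz":0,"rx":0,"ry":0,"rz":0,"jaw":0},{"tx":20,"ty":0,"tz":0,"rx":0,"ry":0,"rz":0,"jaw":0},{"tx":11,"ty":0,"tz":0,"rx":0,"ry":0,"rz":0,"jaw":0},{"tx":0,"ty":0,"tz":0,"rx":0,"ry":0,"rz":0,"jaw":0},{"tx":0,"ty":0,"tz":0,"rx":0,"ry":0,"rz":0,"jaw":0}])

```text
time: 39.78
tcp_pos: [0.5048, -0.1695, 0.0192]
orientation: [-0.39, 1.565, -0.464]
ft_force: [-0.1, 0.1, -0.4]
grip_width: -0.0001
```

```bash
python3 - <<'E'
from ch import *
bay(3,-45,.014)
E
```

```text
target [ 0.5516 -0.1726]
tcp [ 0.5048 -0.1695  0.0192] j [ 0.37  0.57 -0.12  1.99  0.12  0.58  1.66] w -0.1 F [-0.1  0.1 -0.4] t 39.78
world d mm [46.8 -3.1 -5.2] tool now [ 5.5  0.5 46.9] after turn [ 5.2  0.3 46.9] rotvec [-0.003  0.005  0.002]
```

Emit:
jog_arm(motion=[{"tx":3,"ty":0,"tz":8,"rx":0,"ry":0.005,"rz":0,"jaw":0},{"tx":2,"ty":0,"tz":8,"rx":0,"ry":0,"rz":0,"jaw":0},{"tx":0,"ty":0,"tz":8,"rx":0,"ry":0,"rz":0,"jaw":0},{"tx":0,"ty":0,"tz":7,"rx":0,"ry":0,"rz":0,"jaw":0},{"tx":0,"ty":0,"tz":6,"rx":0,"ry":0,"rz":0,"jaw":0},{"tx":0,"ty":0,"tz":6,"rx":0,"ry":0,"rz":0,"jaw":0},{"tx":0,"ty":0,"tz":5,"rx":0,"ry":0,"rz":0,"jaw":0},{"tx":0,"ty":0,"tz":5,"rx":0,"ry":0,"rz":0,"jaw":0}])

```text
time: 40.45
tcp_pos: [0.5518, -0.1728, 0.0128]
orientation: [-3.116, 1.546, 3.092]
ft_force: [-10.9, 1.5, 9.7]
grip_width: -0.0
```

```bash
python3 - <<'E'
from ch import *
bay(3,-45,.014)
E
```

```text
target [ 0.5516 -0.1726]
tcp [ 0.5518 -0.1728  0.0128] j [ 0.34  0.65 -0.11  1.85  0.12  0.67  1.65] w -0.0 F [-10.9   1.5   9.7] t 40.45
world d mm [-0.2  0.3  1.2] tool now [-1.2  0.3 -0.3] after turn [-1.2  0.3 -0.2] rotvec [-0.004 -0.025  0.001]
```

Emit:
jog_arm(motion=[{"tx":0,"ty":0,"tz":-8,"rx":0,"ry":-0.025,"rz":0,"jaw":0},{"tx":-25,"ty":0,"tz":-10,"rx":0,"ry":0,"rz":0,"jaw":0},{"tx":-40,"ty":5,"tz":0,"rx":0,"ry":0,"rz":0,"jaw":0},{"tx":-40,"ty":25,"tz":0,"rx":0,"ry":0,"rz":0,"jaw":0},{"tx":-35,"ty":30,"tz":5,"rx":0,"ry":0,"rz":0,"jaw":0},{"tx":-20,"ty":30,"tz":5,"rx":0,"ry":0,"rz":0,"jaw":0},{"tx":0,"ty":30,"tz":5,"rx":0,"ry":0,"rz":0,"jaw":0},{"tx":0,"ty":15,"tz":5,"rx":0,"ry":0,"rz":0,"jaw":0},{"tx":0,"ty":0,"tz":0,"rx":0,"ry":0,"rz":0,"jaw":0},{"tx":0,"ty":0,"tz":0,"rx":0,"ry":0,"rz":0,"jaw":0}])

```text
time: 41.28
tcp_pos: [0.5673, -0.037, 0.1781]
orientation: [1.175, 1.569, 1.094]
ft_force: [0.2, -0.4, -0.3]
grip_width: 0.0
```

```bash
python3 - <<'E'
from ch import *
p=R2@[-.005,.151]+O; plan([*p,.06],yaw=th)
i=r.camera_info('wrist');im=r.capture('wrist')[:,:,::-1];cv2.imwrite('pics/w39.png',im)
for b in(-132,-62,8):
    q=[R2@[.068,b/1000]+O,R2@[-.032,b/1000]+O]; print(b,proj(i,[[*q[0],.023],[*q[1],.023]]).round(1).tolist())
im=r.capture('top')[:,:,::-1];cv2.imwrite('pics/t39.png',cv2.resize(im[120:250,230:400],None,fx=4.5,fy=4.5,interpolation=cv2.INTER_CUBIC))
E
```

```text
tcp [ 0.5673 -0.037   0.1781] j [ 0.17  0.39 -0.19  1.82  0.08  0.94  1.44] w 0.0 F [ 0.2 -0.4 -0.3] t 41.28
world d mm [  34.4    4.2 -118.1] tool now [118.2   6.8  33.8] after turn [118.1   6.7  34. ] rotvec [-0.01   0.001 -0.002]
-132 [[27.4, 269.0], [4.5, 187.6]]
-62 [[86.5, 268.4], [69.2, 187.0]]
8 [[145.7, 267.8], [134.0, 186.3]]
```

View pics/w39.png

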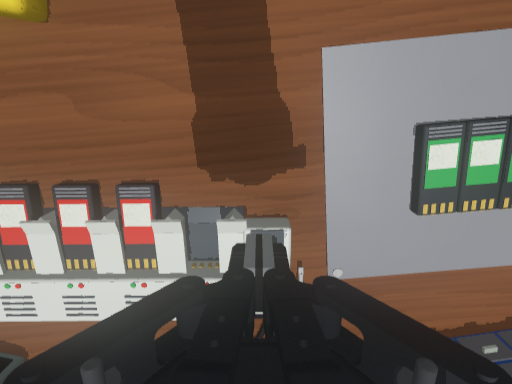

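View pics/t39.png

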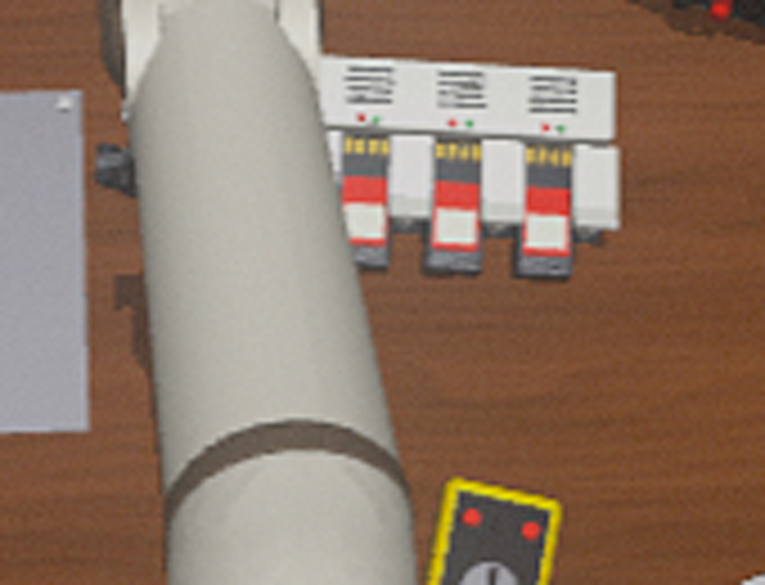

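Emit:
jog_arm(motion=[{"tx":20,"ty":4,"tz":5,"rx":-0.01,"ry":0,"rz":0,"jaw":0},{"tx":30,"ty":3,"tz":5,"rx":0,"ry":0,"rz":0,"jaw":0},{"tx":30,"ty":0,"tz":5,"rx":0,"ry":0,"rz":0,"jaw":0},{"tx":25,"ty":0,"tz":0,"rx":0,"ry":0,"rz":0,"jaw":0},{"tx":8,"ty":0,"tz":0,"rx":0,"ry":0,"rz":0,"jaw":0},{"tx":0,"ty":0,"tz":0,"rx":0,"ry":0,"rz":0,"jaw":0},{"tx":0,"ty":0,"tz":0,"rx":0,"ry":0,"rz":0,"jaw":0}])

```text
time: 41.97
tcp_pos: [0.5799, -0.0474, 0.0588]
orientation: [-2.203, 1.564, -2.292]
ft_force: [-0.4, -0.1, 0.6]
grip_width: -0.0001
```

```bash
python3 - <<'E'
from ch import *
p=R2@[.04,.151]+O; plan([*p,.06],yaw=th)
im=r.capture('wrist')[:,:,::-1];cv2.imwrite('pics/w40.png',im)
E
```

```text
tcp [ 0.5799 -0.0474  0.0588] j [ 0.15  0.58 -0.15  1.85  0.13  0.73  1.4 ] w -0.1 F [-0.4 -0.1  0.6] t 41.97
world d mm [66.7 11.4  1.2] tool now [-1.5 17.3 65.4] after turn [-1.2 16.1 65.7] rotvec [-0.018 -0.004  0.005]
```

View pics/w40.png

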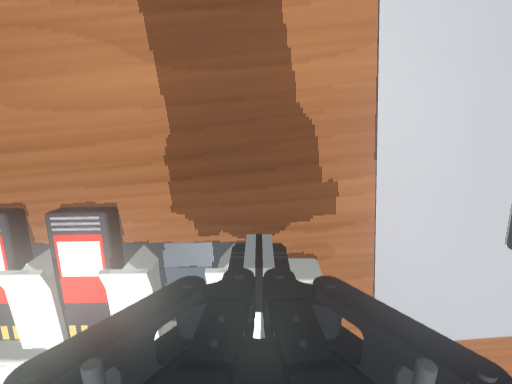

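Emit:
jog_arm(motion=[{"tx":0,"ty":8,"tz":3,"rx":-0.018,"ry":-0.004,"rz":0.005,"jaw":0},{"tx":0,"ty":6,"tz":3,"rx":0,"ry":0,"rz":0,"jaw":0},{"tx":0,"ty":1,"tz":3,"rx":0,"ry":0,"rz":0,"jaw":0},{"tx":0,"ty":0,"tz":0,"rx":0,"ry":0,"rz":0,"jaw":0},{"tx":0,"ty":0,"tz":0,"rx":0,"ry":0,"rz":0,"jaw":0}])

```text
time: 42.43
tcp_pos: [0.5955, -0.0322, 0.0654]
orientation: [0.023, 1.56, -0.047]
ft_force: [0.5, 0.7, 0.3]
grip_width: 0.0005
```

```bash
python3 - <<'E'
from ch import *
p=R2@[.04,.151]+O; plan([*p,.06],yaw=th)
E
```

```text
tcp [ 0.5955 -0.0322  0.0654] j [ 0.13  0.58 -0.16  1.82  0.13  0.74  1.4 ] w 0.5 F [0.5 0.7 0.3] t 42.43
world d mm [51.  -3.8 -5.4] tool now [ 5.9 -0.2 51.1] after turn [ 5.4 -0.2 51.2] rotvec [ 0.001  0.011 -0.   ]
```

Emit:
jog_arm(motion=[{"tx":3,"ty":0,"tz":8,"rx":0,"ry":0.011,"rz":0,"jaw":0},{"tx":2,"ty":0,"tz":8,"rx":0,"ry":0,"rz":0,"jaw":0},{"tx":0,"ty":0,"tz":8,"rx":0,"ry":0,"rz":0,"jaw":0},{"tx":0,"ty":0,"tz":8,"rx":0,"ry":0,"rz":0,"jaw":0},{"tx":0,"ty":0,"tz":8,"rx":0,"ry":0,"rz":0,"jaw":0}])

```text
time: 42.85
tcp_pos: [0.6359, -0.0342, 0.0621]
orientation: [-2.999, 1.568, -3.068]
ft_force: [-2.3, 0.7, 1.8]
grip_width: 0.0003
```

```bash
python3 - <<'E'
from ch import *
p=R2@[.045,.151]+O; plan([*p,.06],yaw=th)
E
```

```text
tcp [ 0.6359 -0.0342  0.0621] j [ 0.13  0.65 -0.16  1.7   0.13  0.8   1.41] w 0.3 F [-2.3  0.7  1.8] t 42.85
world d mm [15.6 -2.1 -2.1] tool now [ 2.  -1.1 15.7] after turn [ 2.1 -1.  15.7] rotvec [ 0.003 -0.002  0.   ]
```

Emit:
jog_arm(motion=[{"tx":1,"ty":-1,"tz":6,"rx":0,"ry":0,"rz":0,"jaw":0},{"tx":0,"ty":0,"tz":6,"rx":0,"ry":0,"rz":0,"jaw":0},{"tx":0,"ty":0,"tz":6,"rx":0,"ry":0,"rz":0,"jaw":0},{"tx":0,"ty":0,"tz":5,"rx":0,"ry":0,"rz":0,"jaw":0}])

```text
time: 43.18
tcp_pos: [0.6491, -0.0356, 0.0603]
orientation: [-3.097, 1.541, 3.118]
ft_force: [-20.2, 2.2, 25.1]
grip_width: -0.0003
```

```bash
python3 - <<'E'
from ch import *
p=R2@[.045,.151]+O; plan([*p,.06],yaw=th)
im=r.capture('wrist')[:,:,::-1];cv2.imwrite('pics/w41.png',im)
E
```

```text
tcp [ 0.6491 -0.0356  0.0603] j [ 0.13  0.68 -0.16  1.64  0.13  0.86  1.42] w -0.3 F [-20.2   2.2  25.1] t 43.18
world d mm [ 2.5 -0.7 -0.3] tool now [ 0.2 -0.6  2.5] after turn [ 0.3 -0.5  2.5] rotvec [ 0.003 -0.029  0.001]
```

Emit:
jog_arm(motion=[{"tx":0,"ty":0,"tz":-10,"rx":0,"ry":-0.029,"rz":0,"jaw":0},{"tx":0,"ty":0,"tz":-20,"rx":0,"ry":0,"rz":0,"jaw":0},{"tx":-20,"ty":0,"tz":-25,"rx":0,"ry":0,"rz":0,"jaw":0},{"tx":-40,"ty":15,"tz":-20,"rx":0,"ry":0,"rz":0,"jaw":0},{"tx":-40,"ty":30,"tz":0,"rx":0,"ry":0,"rz":0,"jaw":0},{"tx":-40,"ty":35,"tz":0,"rx":0,"ry":0,"rz":0,"jaw":0},{"tx":-20,"ty":35,"tz":0,"rx":0,"ry":0,"rz":0,"jaw":0},{"tx":0,"ty":35,"tz":0,"rx":0,"ry":0,"rz":0,"jaw":0},{"tx":0,"ty":0,"tz":0,"rx":0,"ry":0,"rz":0,"jaw":0},{"tx":0,"ty":0,"tz":0,"rx":0,"ry":0,"rz":0,"jaw":0}])

```text
time: 44.07
tcp_pos: [0.5904, 0.1132, 0.2159]
orientation: [0.075, 1.562, -0.002]
ft_force: [0.9, -0.8, 0.3]
grip_width: 0.0001
```

```bash
python3 - <<'E'
from ch import *
plan([.5,.2,.2])
i=r.camera_info('wrist');im=r.capture('wrist')[:,:,::-1];cv2.imwrite('pics/w42.png',im)
for a in (0,.75,.78,.9):
    l=a-.45; q=R2@[.045+.046*np.sin(l),.151]+O; print(a,proj(i,[*q,.037+.046*np.cos(l)]).round(1))
im=r.capture('top')[:,:,::-1];cv2.imwrite('pics/t42.png',cv2.resize(im[120:250,150:400],None,fx=3.2,fy=3.2,interpolation=cv2.INTER_CUBIC))
E
```

```text
tcp [0.5904 0.1132 0.2159] j [-0.06  0.4  -0.23  1.71  0.1   1.04  1.17] w 0.1 F [ 0.9 -0.8  0.3] t 44.07
world d mm [-90.4  86.8 -15.9] tool now [ 15.1  79.5 -97. ] after turn [ 15.9  86.8 -90.4] rotvec [-0.078  0.009 -0.   ]
0 [[125.  229.5]]
0.75 [[128.5 258.6]]
0.78 [[128.9 259.4]]
0.9 [[130.3 262.5]]
```

View pics/w42.png

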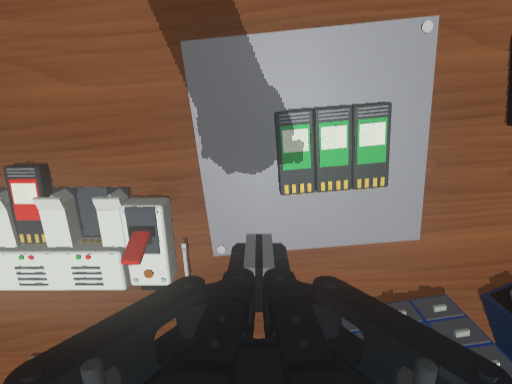

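View pics/t42.png

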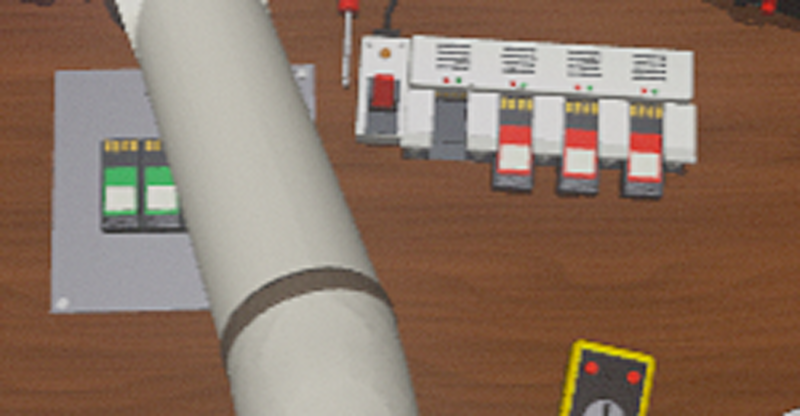

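```bash
python3 - <<'E'
from ch import *
i=r.camera_info('wrist')
def g(f,M,thr=150):
    im=cv2.imread(f);h=cv2.cvtColor(im,cv2.COLOR_BGR2HSV)
    m=cv2.inRange(h,(50,120,50),(75,255,255));n,l,s,c=cv2.connectedComponentsWithStats(m)
    i['camera_from_world']=M
    for k in range(1,n):
        if s[k][4]>thr:
            x,y,w,hh,_=s[k]; print(f,ray(i,[x+w/2,y+hh/2],.02).round(4)[0,:2])
M=i['camera_from_world'].copy()
g('pics/w7.png',np.load('w7.npy'));g('pics/w42.png',M)
im=cv2.imread('pics/w42.png');cv2.imwrite('pics/w42a.png',cv2.resize(im[185:300,90:200],None,fx=5,fy=5,interpolation=cv2.INTER_CUBIC))
E
```

```text
pics/w7.png [0.5666 0.2471]
pics/w7.png [0.5668 0.2027]
pics/w7.png [0.5748 0.1573]
pics/w42.png [0.5648 0.2464]
pics/w42.png [0.5735 0.201 ]
pics/w42.png [0.5778 0.1571]
```

View pics/w42a.png

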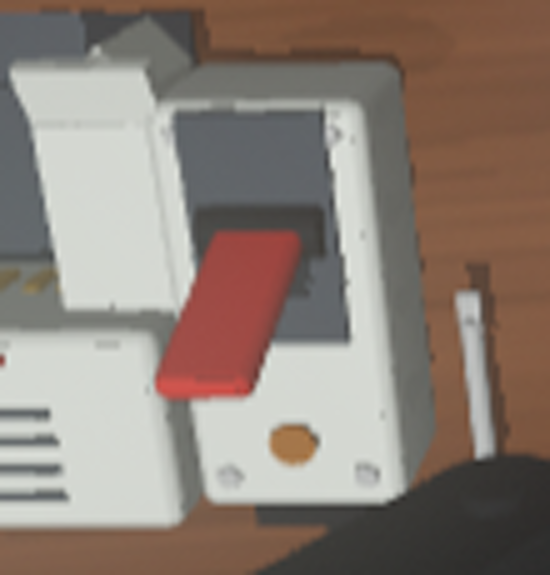

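```bash
python3 -c "
from station import r
print(r.close_job())"
```

```text
the job is handed in; nothing more can be done
None
```

The job is handed in with all three flat (red) packs in bays 1, 2 and 3 and the charger back on. No fourth flat pack was on the bench; the lone pack was a charged one and I left it alone.

**What I did:** I switched the charger off and saw the paddle tip where the off position should put it. I pushed each red pack about 60 mm towards the robot, gripped it by its tail and slid it into its bay. I then pushed each one home against the end stop with closed fingers. Last, I pushed the switch to its on stop (about 20 N) and backed away.

**Final checks:**
- **Packs home:** at the last push, all three packs met 11–17 N with the fingers at the same depth, within about 1 mm. In the last close view, their tails sat within about 2 pixels of where home packs should be.
- **Switch:** the paddle tip is at the pixel predicted for 0.9 rad, which is on. The picture alone only separates 0.75 from 0.9 by about 4 pixels, so I also rely on having reached the stop.
- **Green packs in the row:** they still lie side by side. Their label positions agree with the start to within 2–3 mm for two packs. The third differed by 7 mm, which I put down to a shadow splitting the coloured area rather than real movement, but I did not confirm that.
- **Lone green pack:** I never went near it and did not measure it again at the end.

The measured charger position had fit errors of up to about 4.5 mm, but the bay lead-ins absorbed this and every pack went in. The clock read about 44 s of the 210 s allowed.

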